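Lay out a used-parts kit in its covered tray

ROBOT

A 6-joint arm with a two-finger parallel gripper is mounted at the origin on the work surface. World frame = base frame: x ahead of the robot, y to its left, z up, the work surface at z = 0. Lengths are in m, angles in rad, forces in N, time in s.
With the tool pointing down it reaches from about 0.3 to 0.775 m from the base axis. Payload 14.6 kg.
Tool frame: the origin (TCP) lies between the finger pads; the fingertips stand 8 mm ahead of it and the grasp point (between the pads) lies 11 mm behind it; x points along the fingers, y is the direction in which the jaws open and shut, and the axes are right-handed (so a half turn about x gives the same grasp; the last joint's range is limited). The gripper opens to 94 mm and grips with 3 to 60 N. Pads are 16 mm wide; open, the fingers measure 119 mm over their backs; the gripper's body (75 mm by 177 mm) begins 78 mm behind the grasp point.
Start: joints at [-1.2, 0.3, 1.521, -0, 1.321, -0.067], TCP at [0.233, -0.498, 0.213] pointing down, gripper open.
Joint ranges: [-3.03, 3.03], [-0.79, 2.21], [0.23, 2.52], [-1.04, 4.18], [0, 3.07], [-2.55, 2.55]. Speed limits (rad/s): [2.22, 2.22, 2.57, 3.14, 3.14, 3.14].

INTERFACE

Orientations are given as [roll, pitch, yaw] about the fixed x, y, z axes, in that order (R = Rz(yaw) Ry(pitch) Rx(roll)).
In Python, from station import ctrl gives the robot as it stands.
- The arm moves only by the shell command python3 -m creep 'ROWS' [FORCE]. ROWS is a JSON object of lists of equal length, an entry for each row: "hand": the closure, from -1 (fully open) to 1 (shut); "slide": the shift along the tool's x, y, z in m, a list of three; "spin": the turn about the tool's x in degrees. A call has 1 to 12 rows; each row is the pose to reach, as a shift and turn from the pose commanded when the call began, along the tool's axes at that moment; what a row does not reach only later rows make up. A row lasts 1/12 s, in which the tool goes at most 41.7 mm and 7.16 degrees, less where a joint would pass 70% of its speed; a pose out of reach is approached as far as the arm can. A call with a gripper value outside its range is refused whole. The fingers move at their own pace and stop on an object; FORCE is the grip in N (left out, the last holds). Time passes only in rows, so rows that repeat a pose let the fingers close. It gives the time, the measured TCP pose, the force and the opening at its end, in the units of the state.
- ctrl.get_obs(): the state, without advancing time (a new reading comes with each control period).
- ctrl.camera(name): name is "scene" or "side" or "wrist"; returns the picture (480x640x3 uint8, red, green, blue); there is no depth.
- ctrl.calibration(name): a dict with "K" (3x3 intrinsics, pixels), "R" (3x3) and "t" (3): a world point X has camera coordinates R X + t. Camera axes: x right, y down, z forward; pixel columns grow to the right and rows downward; lengths in m; the calibration is good to about 2 mm. The wrist camera is an equidistant fisheye: a pixel r from the principal point sees the ray r / f radians off the axis. A picture is of the moment at which its call begins: read the wrist's pose just before it. calibration takes no time and is no camera call; for the wrist camera it gives the pose at the moment of the call.
- ctrl.hand_in(): hands the job in, once; it reports no verdict.
The state is a dict: "time_s": time; "qpos": joint angles; "joint_vel": joint speeds; "tau": joint torques, N m; "ee_pos": TCP position; "eef_rot": TCP orientation; "force": force on the tool from outside, world axes, zero at the start; "moment": the same for the moment, N m; "grip_width": finger opening in m.
Only numpy, scipy, OpenCV 4.12 (cv2) and the standard library are available. Lean on these libraries where they do the work, as an engineer would, in place of code of your own. Each camera call takes 0.05 s, during which the arm holds its last target.

TASK

Make up the parts kit: slide the tray's clear cover back until you feel it come up against its stop, take the rusty worn bush out of the tray and set it down on the cardboard sheet, and set every coil, pulley and engine mount that is there upright and flat on the tray floor, each wholly inside a drawn outline of its own kind, one to an outline, coils lengthwise as drawn (there may be fewer parts than outlines). Finally slide the cover fully shut against its stop with the parts still in their outlines, and leave the spray can, jar and screwdriver where they are.

Things in the scene. Friction and masses are not known exactly. Their poses are not given: they have to be found in the camera images.
- cover (a joint): opening of the clear sliding cover, m: 0 = fully shut, 0.22 = fully open; a solid stop at each end. It slides along the tray's own x axis (opens towards +x, away from the robot), takes about 2 N plus 12 N per m/s, and stays where it is left. It may be partly open at the start.
- cover_grip (a point): centre of the yellow grip bar on top of the clear cover, near its -x edge (the edge nearest the robot): bar 16 mm (tray x) by 100 mm (tray y) by 24 mm high; this point lies 12 mm below its top and 12 mm above the cover's top face. It travels with the cover. Axes as the tray's.
- tray: kit tray, fixed; origin under the middle of its loading area, z up. Inside 220 (x) by 340 mm (y), floor 8 mm over the bench, blue walls 50 mm high; side walls run on to x = +330 mm as rails. The clear cover is a sheet 222 by 344 mm, its top 56 mm, its underside 52 mm over the bench; shut, it covers the whole area; fully open, it lies beyond it (near edge at tray x = +109 mm).
- coil1_mid (a point): ignition coil: black block 80 mm (its x) by 42 mm (its y) by 14 mm, with an orange rib 60 by 16 mm, 20 mm high, centred on top to grip by (along its x); 34 mm high in all, about 0.18 kg. Alike both ways round (half turn). This point: on its axis, half-way up (17 mm over its underside). z is up. May be absent. The two of a kind are alike.
- coil2_mid (a point): ignition coil: black block 80 mm (its x) by 42 mm (its y) by 14 mm, with an orange rib 60 by 16 mm, 20 mm high, centred on top to grip by (along its x); 34 mm high in all, about 0.18 kg. Alike both ways round (half turn). This point: on its axis, half-way up (17 mm over its underside). z is up. May be absent. The two of a kind are alike.
- pulley1_mid (a point): steel idler pulley: disc 54 mm across, 14 mm high, with a round hub 26 mm across and 20 mm high on top to grip by; 34 mm high in all, about 0.25 kg. This point: on its axis, half-way up (17 mm over its underside). z is up. May be absent. The two of a kind are alike.
- pulley2_mid (a point): steel idler pulley: disc 54 mm across, 14 mm high, with a round hub 26 mm across and 20 mm high on top to grip by; 34 mm high in all, about 0.25 kg. This point: on its axis, half-way up (17 mm over its underside). z is up. May be absent. The two of a kind are alike.
- mount1_mid (a point): small engine mount: black rubber disc 40 mm across, 14 mm high, with a round brass stud 20 mm across and 20 mm high on top to grip by; 34 mm high in all, about 0.14 kg. This point: on its axis, half-way up (17 mm over its underside). z is up. May be absent. The two of a kind are alike.
- mount2_mid (a point): small engine mount: black rubber disc 40 mm across, 14 mm high, with a round brass stud 20 mm across and 20 mm high on top to grip by; 34 mm high in all, about 0.14 kg. This point: on its axis, half-way up (17 mm over its underside). z is up. May be absent. The two of a kind are alike.
- worn_mid (a point): rusty red-brown worn bush, the same build as a mount: disc 44 mm across, 14 mm high, with a round stub 22 mm across and 20 mm high on top to grip by; 34 mm high in all, about 0.15 kg. Lies somewhere in the tray at the start; belongs to no outline. This point: on its axis, half-way up (17 mm over its underside). z is up.
- sheet: flat brown cardboard sheet on the bench, 270 (x) by 330 mm (y), under 1 mm thick, fixed; the kit parts lie on it at the start. Origin at its centre.
- mark_coil1: outline drawn in dark blue on the tray floor: rectangle, 94 by 56 mm inside the line, long along its x, with a 60 by 16 mm rectangle in it, for one ignition coil. Origin at its centre on the floor, 8 mm over the bench; flat, no height to feel. Outlines lie in a 2 (tray x) by 3 (tray y) grid of 100 by 95 mm pitch; which is where changes from start to start.
- mark_coil2: outline drawn in dark blue on the tray floor: rectangle, 94 by 56 mm inside the line, long along its x, with a 60 by 16 mm rectangle in it, for one ignition coil. Origin at its centre on the floor, 8 mm over the bench; flat, no height to feel. Outlines lie in a 2 (tray x) by 3 (tray y) grid of 100 by 95 mm pitch; which is where changes from start to start.
- mark_pulley1: outline drawn in dark blue on the tray floor: large circle, 68 mm across inside the line, with a 26 mm circle in it, for one pulley. Origin at its centre on the floor, 8 mm over the bench; flat, no height to feel. Outlines lie in a 2 (tray x) by 3 (tray y) grid of 100 by 95 mm pitch; which is where changes from start to start.
- mark_pulley2: outline drawn in dark blue on the tray floor: large circle, 68 mm across inside the line, with a 26 mm circle in it, for one pulley. Origin at its centre on the floor, 8 mm over the bench; flat, no height to feel. Outlines lie in a 2 (tray x) by 3 (tray y) grid of 100 by 95 mm pitch; which is where changes from start to start.
- mark_mount1: outline drawn in dark blue on the tray floor: small circle, 54 mm across inside the line, with a 20 mm circle in it, for one engine mount. Origin at its centre on the floor, 8 mm over the bench; flat, no height to feel. Outlines lie in a 2 (tray x) by 3 (tray y) grid of 100 by 95 mm pitch; which is where changes from start to start.
- mark_mount2: outline drawn in dark blue on the tray floor: small circle, 54 mm across inside the line, with a 20 mm circle in it, for one engine mount. Origin at its centre on the floor, 8 mm over the bench; flat, no height to feel. Outlines lie in a 2 (tray x) by 3 (tray y) grid of 100 by 95 mm pitch; which is where changes from start to start.
- spray_mid (a point): red spray can standing on the bench, 56 mm across, 120 mm high; point half-way up. Not part of the job.
- jar_mid (a point): amber jar with a steel cap, 64 mm across, 80 mm high; point half-way up. Not part of the job.
- driver_mid (a point): screwdriver lying on the bench; point on the tool about its middle. Not part of the job.
Mind the look-alikes: they are no part of the job. Leave any pink or purple look-alike of the part that bears pulley2_mid alone.

How it is judged:
By the outcome, as a careful person would: the job done as asked, in the order asked, and still so for the second after the job is handed in, with the robot touching nothing.
Of coil1, coil2, pulley1, pulley2, mount1, mount2 only 4 to 6 are there at a start; the rules pass over those that are not, and their reading is None.
At some moment in a run one of coil1, coil2, pulley1, pulley2, mount1, mount2 may be knocked a few centimetres aside while the robot is not near it.
Once in a run the grip may slacken for a moment while it holds something.
It also fails if it takes over 210 s, if anything falls off the work surface, if the arm or the gripper's body presses on something with over 40 N, if the wrist force passes 120 N, or if a joint passes its speed limit or range.

## Working session

There is one attempt and no reset: what is moved stays moved. The work goes in short steps, Python scripts to look and compute and a shell command to move; the robot and the scene stay as the last step left them, time stands still between calls to the robot, and variables do not carry over. Pictures are saved under pics/ and viewed, and the job is handed in when it is done.

```bash
ls; mkdir -p pics
python3 - <<'E'
from station import ctrl
import cv2
print(ctrl.get_obs())
for n in ["scene","side","wrist"]:
    c=ctrl.calibration(n); print(n,c)
    cv2.imwrite(f"pics/{n}0.png",ctrl.camera(n)[:,:,::-1])
E
```

```text
pics
{'time_s': 0.0, 'qpos': array([-1.19958758e+00,  3.00439371e-01,  1.52159589e+00,  1.27315653e-05,
        1.32067615e+00, -6.66259611e-02]), 'joint_vel': array([0.00088545, 0.00133638, 0.00106833, 0.00145653, 0.0003359 ,
       0.0008791 ]), 'tau': array([ 5.19327496e-04, -5.31811953e+01, -3.52741134e+01,  7.08593940e-02,
        2.43858341e-02, -8.56647557e-05]), 'ee_pos': array([ 0.23308395, -0.49788886,  0.21289746]), 'eef_rot': array([-1.64844469,  1.5696775 ,  1.93097952]), 'force': array([0.05120285, 0.60353209, 0.92517702]), 'moment': array([-0.00731125,  0.03633303, -0.04726348]), 'grip_width': 0.09399568880953538}
scene {'K': array([[461.94284599,   0.        , 325.84242921],
       [  0.        , 461.94284599, 243.21965322],
       [  0.        ,   0.        ,   1.        ]]), 'R': array([[-0.84459394,  0.53526666,  0.012275  ],
       [ 0.40450256,  0.65294673, -0.64034228],
       [-0.3507688 , -0.53586394, -0.76799159]]), 't': array([ 0.40672369, -0.24610354,  1.29843085])}
side {'K': array([[466.40920276,   0.        , 321.56952587],
       [  0.        , 466.40920276, 239.9341227 ],
       [  0.        ,   0.        ,   1.        ]]), 'R': array([[-0.8892031 , -0.45724703,  0.01558831],
       [-0.3687108 ,  0.69602312, -0.61612025],
       [ 0.27086933, -0.55360362, -0.78749784]]), 't': array([0.5207268 , 0.14849289, 1.03919947])}
wrist {'K': array([[371.64829954,   0.        , 325.28054606],
       [  0.        , 371.64829954, 243.67666062],
       [  0.        ,   0.        ,   1.        ]]), 'R': array([[ 0.42467254, -0.9053463 , -0.00114519],
       [-0.87349203, -0.41006253,  0.26241266],
       [-0.23804393, -0.11043914, -0.96495507]]), 't': array([-0.54885494, -0.0282464 ,  0.39170395])}
```

View pics/scene0.png

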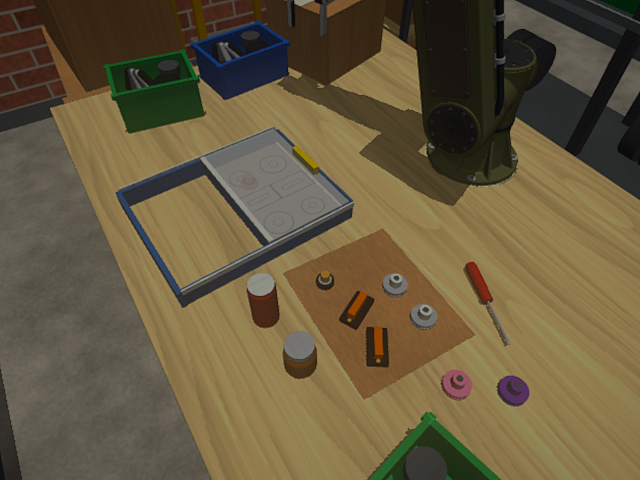

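View pics/side0.png

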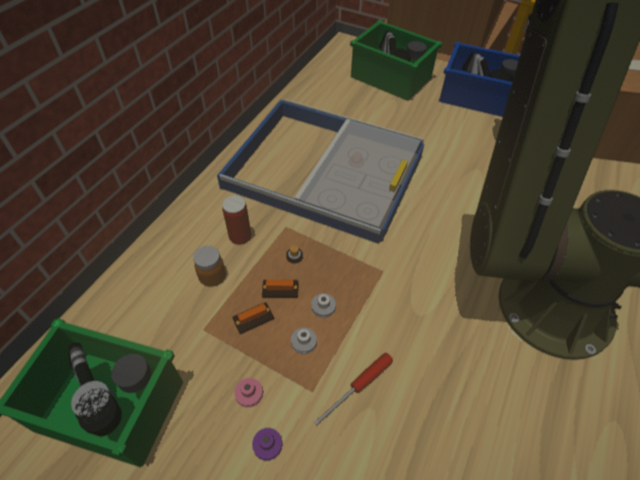

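View pics/wrist0.png

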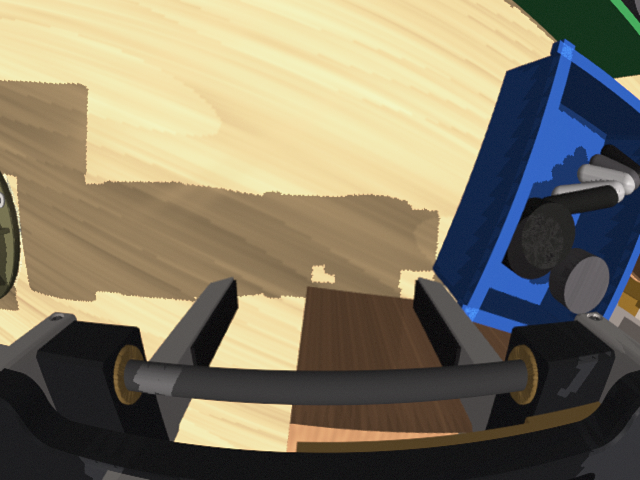

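```bash
cat > h.py <<'E'
from station import ctrl
import numpy as np, cv2
def ray(cal,uv):
    K,R,t=cal['K'],cal['R'],cal['t']
    d=np.linalg.inv(K)@np.array([uv[0],uv[1],1.0]); return -R.T@t, R.T@d
def wray(cal,uv):
    K,R,t=cal['K'],cal['R'],cal['t']
    a=(uv[0]-K[0,2])/K[0,0]; b=(uv[1]-K[1,2])/K[1,1]; r=np.hypot(a,b)
    s=np.sin(r)/r if r>1e-9 else 1
    return -R.T@t, R.T@np.array([a*s,b*s,np.cos(r)])
def pl(cal,uv,z,w=False):
    o,d=(wray if w else ray)(cal,uv); return (o+d*(z-o[2])/d[2])[:2]
def proj(cal,X):
    p=cal['K']@(cal['R']@np.asarray(X,float)+cal['t']); return p[:2]/p[2]
def snap(n,name):
    cal=ctrl.calibration(n); im=ctrl.camera(n)[:,:,::-1].copy(); cv2.imwrite(f"pics/{name}.png",im); return cal,im
E
python3 - <<'E'
import cv2
a=cv2.imread('pics/scene0.png'); b=cv2.imread('pics/side0.png')
cv2.imwrite('pics/a.png',cv2.resize(a[120:310,110:360],(790,600),interpolation=cv2.INTER_CUBIC))
cv2.imwrite('pics/b.png',cv2.resize(b[95:245,215:430],(800,558),interpolation=cv2.INTER_CUBIC))
E
```

```text
(no output)
```

View pics/a.png

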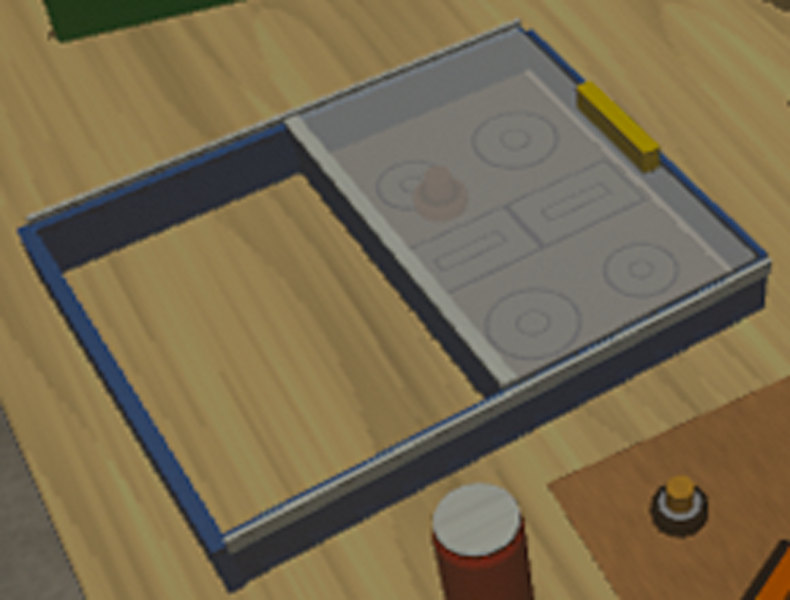

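View pics/b.png

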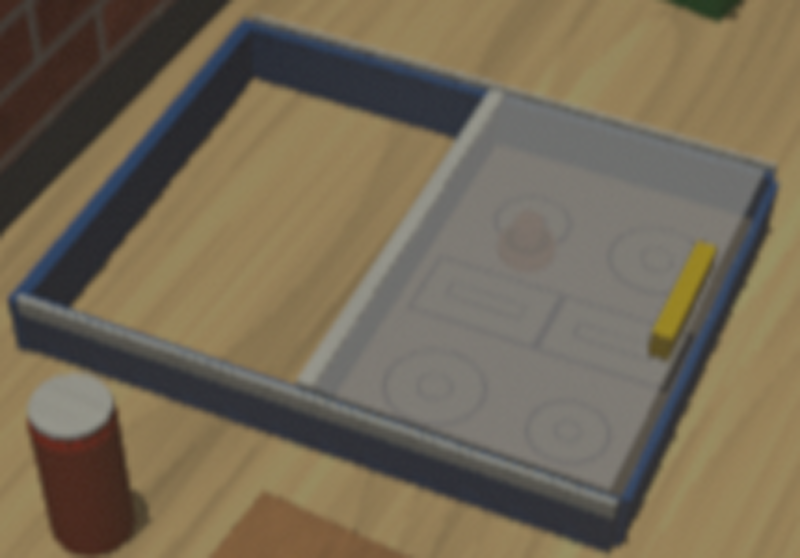

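Run:
```python
from h import *
S=ctrl.calibration('scene');D=ctrl.calibration('side')
A=lambda u,v:(110+u/3.16,120+v/3.158); B=lambda u,v:(215+u/3.721,95+v/3.72)
z=.008
m={'pulN(-x,-y)':((515,139),(656,259)),'mntF(+x,-y)':((411,186),(533,222)),'coilN':((577,206),(606,338)),'coilF':((470,253),(486,297)),'mntN(+y)':((641,269),(568,431)),'pulF(+y)':((532,322),(435,387))}
for k,(a,b) in m.items(): print(k,pl(S,A(*a),z).round(4),pl(D,B(*b),z).round(4))
print('bar top',pl(S,A(618,122),.080).round(4),pl(D,B(687,290),.080).round(4))
print('bar ends', pl(S,A(583,93),.08),pl(S,A(655,155),.08))
print('worn top',pl(S,A(439,172),.042),pl(D,B(528,216),.042))
a=cv2.imread('pics/scene0.png');b=cv2.imread('pics/side0.png')
for nm,im,c in(('s',a,S),('d',b,D)):
    hs=cv2.cvtColor(im,cv2.COLOR_BGR2HSV)
    y0,y1,x0,x1=(230,400,285,475) if nm=='s' else (230,390,205,385)
    sub=hs[y0:y1,x0:x1]
    msk=cv2.inRange(sub,(0,200,120),(18,255,255))
    n,l,st,ce=cv2.connectedComponentsWithStats(msk)
    for i in range(1,n):
        if st[i,4]>25: print(nm,'orange',st[i],(ce[i]+[x0,y0]).round(1))
cv2.imwrite('pics/c.png',cv2.resize(a[225:405,280:480],(660,594),interpolation=cv2.INTER_CUBIC))
cv2.imwrite('pics/d.png',cv2.resize(b[225:395,200:390],(665,595),interpolation=cv2.INTER_CUBIC))
```

```text
pulN(-x,-y) [ 0.4932 -0.2498] [ 0.4937 -0.2471]
mntF(+x,-y) [ 0.5948 -0.2425] [ 0.5923 -0.2409]
coilN [ 0.4894 -0.1492] [ 0.4945 -0.1528]
coilF [ 0.5891 -0.1465] [ 0.589 -0.15 ]
mntN(+y) [ 0.4823 -0.0597] [ 0.4826 -0.0577]
pulF(+y) [ 0.5828 -0.055 ] [ 0.5819 -0.0516]
bar top [ 0.4492 -0.1479] [ 0.4428 -0.1514]
bar ends [ 0.45489832 -0.19366276] [ 0.44489206 -0.09896979]
worn top [ 0.58094682 -0.20956762] [ 0.58475529 -0.20897444]
s orange [185  33   5  11  30] [472.8 266.5]
s orange [ 63  62  20  24 179] [357.1 303. ]
s orange [ 89  97   9  28 216] [377.9 340.4]
d orange [ 62  51  26   5 123] [279.8 282.9]
d orange [ 34  75  27  15 150] [251.5 311.9]
```

View pics/c.png

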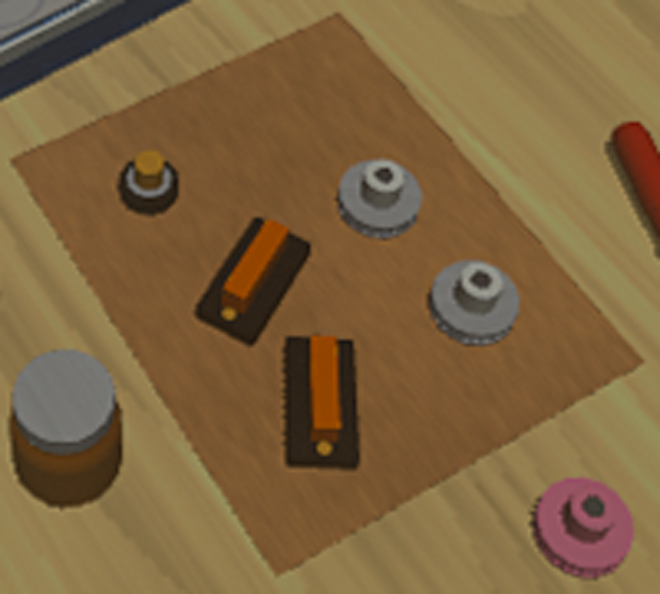

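View pics/d.png

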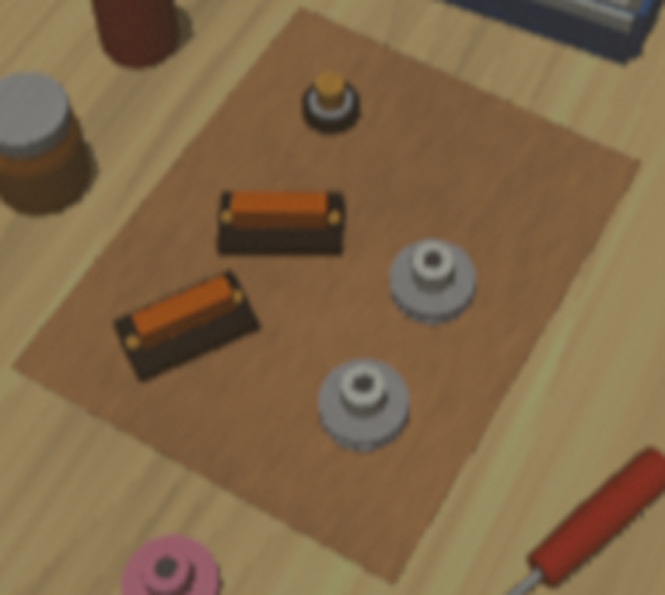

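```bash
cat >> h.py <<'E'
from scipy.spatial.transform import Rotation as Ro
def toolR(o=None):
    o=o or ctrl.get_obs(); return Ro.from_euler('xyz',o['eef_rot']).as_matrix()
def go(x,y,z,yaw):
    """yaw (deg) = world angle of jaw axis (tool y), mod 180; prints slide & spin"""
    o=ctrl.get_obs(); R=toolR(o); d=np.array([x,y,z])-o['ee_pos']
    ty=R[:,1]; cur=np.degrees(np.arctan2(ty[1],ty[0]))
    dw=(yaw-cur+90)%180-90
    sp=-dw   # tool x points down
    q6=o['qpos'][5]
    print('t',round(o['time_s'],2),'pos',o['ee_pos'].round(4),'slide',(R.T@d).round(4),'spin',round(sp,1),'cur',round(cur,1),'q6',round(np.degrees(q6),1),'tilt',round(np.degrees(np.arccos(-R[2,0])),2),'F',o['force'].round(1),'w',round(o['grip_width'],4))
E
python3 - <<'E'
from h import *
S=ctrl.calibration('scene');D=ctrl.calibration('side')
C=lambda u,v:(280+u/3.3,225+v/3.3); E=lambda u,v:(200+u/3.5,225+v/3.5)
for k,a,b,z in [('mount top',(150,160),(330,83),.034),('pulA',(383,175),(433,257),.034),('pulB',(481,280),(363,382),.034),
 ('coilA e1',(277,225),(222,193),.034),('coilA e2',(233,295),(327,193),.034),('coilB e1',(323,336),(135,325),.034),('coilB e2',(324,432),(230,282),.034),
 ('jar top',(63,393),(28,115),.08)]:
  print(k,pl(S,C(*a),z).round(4),pl(D,E(*b),z).round(4))
print('coilA',pl(S,(357.1,303),.034),pl(D,(279.8,282.9),.034),'coilB',pl(S,(377.9,340.4),.034),pl(D,(251.5,311.9),.034))
print('spray',pl(S,(261,285),.12),pl(D,(235,204),.12))
print('sheet',[pl(S,C(*p),0).round(3) for p in((12,160),(340,14),(643,360),(280,575))])
print(toolR().round(3))
go(.2330,-.498,.2129,0)
E
```

```text
mount top [0.5787 0.1509] [0.579  0.1528]
pulA [0.4574 0.2403] [0.4576 0.24  ]
pulB [0.455  0.3346] [0.4554 0.334 ]
coilA e1 [0.5379 0.2356] [0.5967 0.2604]
coilA e2 [0.59   0.2629] [0.5381 0.2295]
coilB e1 [0.5604 0.3145] [0.5933 0.3642]
coilB e2 [0.5968 0.3647] [0.5587 0.313 ]
jar top [0.7212 0.2864] [0.7134 0.2911]
coilA [0.56361892 0.24776238] [0.56110001 0.24979856] coilB [0.57798651 0.33837836] [0.57711796 0.33985847]
spray [0.72960304 0.16220483] [0.7248758  0.16039898]
sheet [array([0.644, 0.081]), array([0.376, 0.092]), array([0.389, 0.419]), array([0.656, 0.409])]
[[-0.     0.424 -0.906]
 [ 0.001 -0.906 -0.424]
 [-1.    -0.001 -0.   ]]
t 0.15 pos [ 0.2331 -0.498   0.213 ] slide [ 0.0001 -0.      0.0001] spin -64.9 cur -64.9 q6 -3.8 tilt 0.05 F [ 0.1 -0.9  0.3] w 0.094
```

Run:
```python
from h import *
go(.446,-.1497,.2,3.5)
```

```text
t 0.15 pos [ 0.2331 -0.498   0.213 ] slide [ 0.0132 -0.2251 -0.3405] spin -68.4 cur -64.9 q6 -3.8 tilt 0.05 F [ 0.1 -0.9  0.3] w 0.094
```

```bash
python3 -m creep '{"hand":[-1,-1,-1,-1,-1,-1,-1,-1,-1,-1,-1,-1],"slide":[[0,-0.02,-0.03],[0,-0.04,-0.06],[0,-0.06,-0.09],[0,-0.08,-0.12],[0.003,-0.1,-0.15],[0.005,-0.12,-0.18],[0.007,-0.14,-0.21],[0.009,-0.16,-0.24],[0.01,-0.18,-0.275],[0.013,-0.2,-0.305],[0.013,-0.225,-0.3405],[0.013,-0.225,-0.3405]],"spin":[-6,-12,-18,-24,-30,-36,-42,-48,-54,-60,-66,-68.4]}' 20
python3 - <<'E'
from h import *
go(.446,-.1497,.2,3.5)
snap('wrist','w1')
E
```

```text
time_s: 1.15
ee_pos: [0.4481, -0.1452, 0.2002]
eef_rot: [3.051, 1.57, 1.551]
force: [0.0, -1.1, 1.1]
grip_width: 0.0941
t 1.15 pos [ 0.4481 -0.1452  0.2002] slide [ 0.0002 -0.0025  0.0044] spin 0.6 cur 4.1 q6 -26.6 tilt 0.06 F [ 0.  -1.1  1.1] w 0.0941
```

View pics/w1.png

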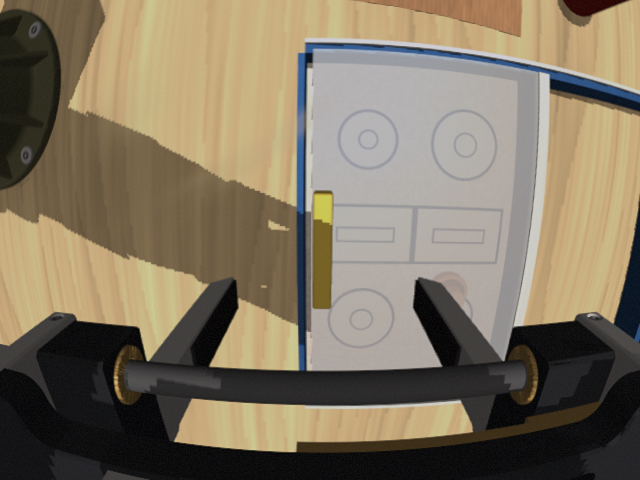

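Run:
```python
from h import *
W=ctrl.calibration('wrist')
P=lambda u,v,z:pl(W,(u,v),z,True).round(4)
im=cv2.imread('pics/w1.png');hs=cv2.cvtColor(im,cv2.COLOR_BGR2HSV)
m=cv2.inRange(hs,(22,150,80),(32,255,255));c=max(cv2.findContours(m,0,1)[0],key=cv2.contourArea);print(cv2.minAreaRect(c),cv2.boundingRect(c))
print('bar',P(323,250,.08),P(323,193,.08),P(322,308,.08))
for k,u,v in [('mN',368,140),('pF',465,145),('cN',365.5,235),('cF',458.5,236.5),('pN',361.5,319)]: print(k,P(u,v,.008))
print('near wall top inner/outer',P(305,100,.05),P(305,300,.05))
go(.446,-.1497,.2,3.5)
```

```text
((322.5, 249.5), (115.0, 17.0), 90.0) (314, 192, 18, 116)
bar [ 0.4454 -0.1551] [ 0.4421 -0.1084] [ 0.4482 -0.2072]
mN [ 0.4821 -0.0621]
pF [ 0.5821 -0.0554]
cN [ 0.4882 -0.1571]
cF [ 0.5879 -0.1511]
pN [ 0.4939 -0.2513]
near wall top inner/outer [ 0.4211 -0.0325] [ 0.4324 -0.2141]
t 1.2 pos [ 0.4473 -0.1471  0.2002] slide [ 0.0002 -0.0015  0.0025] spin 0.6 cur 4.1 q6 -26.8 tilt 0.03 F [ 0.5 -0.7  0.2] w 0.0938
```

```bash
python3 -m creep '{"hand":[-0.5,-0.5,-0.5,-0.5,-0.5,-0.5],"slide":[[0.02,0,0.003],[0.04,0,0.003],[0.06,0,0.003],[0.08,0,0.003],[0.1,0,0.003],[0.1,0,0.003]],"spin":[0.5,0.5,0.5,0.5,0.5,0.5]}' 20
python3 - <<'E'
from h import *
go(.4455,-.1525,.0675,3.6)
E
```

```text
time_s: 1.7
ee_pos: [0.4444, -0.153, 0.0973]
eef_rot: [-2.006, 1.565, 2.756]
force: [-0.5, 0.1, -2.3]
grip_width: 0.0704
t 1.7 pos [ 0.4444 -0.153   0.0973] slide [ 0.0298  0.0013 -0.0004] spin -0.7 cur 2.9 q6 -26.3 tilt 0.32 F [-0.5  0.1 -2.3] w 0.0704
```

```bash
python3 -m creep '{"hand":[-0.5,-0.5,-0.5,1,1,1,1,1,1,1],"slide":[[0.015,0.001,0],[0.03,0.001,0],[0.031,0.001,0],[0.031,0.001,0],[0.031,0.001,0],[0.031,0.001,0],[0.031,0.001,0],[0.031,0.001,0],[0.031,0.001,0],[0.031,0.001,0]],"spin":[-0.7,-0.7,-0.7,-0.7,-0.7,-0.7,-0.7,-0.7,-0.7,-0.7]}' 25
python3 - <<'E'
from h import *
go(.4455,-.1525,.0675,3.6)
E
```

```text
time_s: 2.53
ee_pos: [0.4474, -0.1529, 0.0696]
eef_rot: [1.146, 1.571, -0.36]
force: [-0.5, -0.2, 0.9]
grip_width: 0.0273
t 2.53 pos [ 0.4474 -0.1529  0.0696] slide [ 0.0021 -0.0018 -0.0006] spin 0.1 cur 3.7 q6 -27.0 tilt 0.01 F [-0.5 -0.2  0.9] w 0.0273
```

```bash
python3 -m creep '{"hand":[1,1,1,1,1,1],"slide":[[0,0,0],[0,0,0],[0,0,0],[0,0,0],[0,0,0],[0,0,0]],"spin":[0,0,0,0,0,0]}' 25
python3 - <<'E'
from h import *
go(.4455,-.1525,.0675,3.6)
E
```

```text
time_s: 3.03
ee_pos: [0.4473, -0.1529, 0.0695]
eef_rot: [-1.943, 1.571, 2.834]
force: [-1.9, -0.1, 3.6]
grip_width: 0.0159
t 3.03 pos [ 0.4473 -0.1529  0.0695] slide [ 0.002  -0.0017 -0.0005] spin 0.1 cur 3.7 q6 -27.0 tilt 0.01 F [-1.9 -0.1  3.6] w 0.0159
```

```bash
python3 -m creep '{"hand":[1,1,1,1,1,1,1,1,1,1,1,1],"slide":[[0,0.015,0],[0,0.03,0],[0,0.045,0],[0,0.06,0],[0,0.075,0],[0,0.09,0],[0,0.105,0],[0,0.12,0],[0,0.135,0],[0,0.15,0],[0,0.165,0],[0,0.18,0]],"spin":[0,0,0,0,0,0,0,0,0,0,0,0]}' 40
python3 - <<'E'
from h import *
go(.4455,-.1525,.0675,3.6)
E
```

```text
time_s: 4.03
ee_pos: [0.6274, -0.1428, 0.0695]
eef_rot: [-0.225, 1.569, -1.733]
force: [-4.1, -9.6, 3.9]
grip_width: 0.0158
t 4.03 pos [ 0.6274 -0.1428  0.0695] slide [ 0.0021 -0.1822 -0.0019] spin 0.0 cur 3.6 q6 -19.6 tilt 0.11 F [-4.1 -9.6  3.9] w 0.0158
```

```bash
python3 -m creep '{"hand":[1,1,1,1,1,1],"slide":[[0,0.003,0.0005],[0,0.006,0.001],[0,0.009,0.001],[0,0.012,0.001],[0,0.015,0.001],[0,0.018,0.001]],"spin":[0,0,0,0,0,0]}' 40
python3 - <<'E'
from h import *
go(.4455,-.1525,.0675,3.6)
E
```

```text
time_s: 4.53
ee_pos: [0.6449, -0.1418, 0.0695]
eef_rot: [-0.229, 1.57, -1.736]
force: [-2.9, -5.5, 3.8]
grip_width: 0.0157
t 4.53 pos [ 0.6449 -0.1418  0.0695] slide [ 0.002  -0.1997 -0.0021] spin 0.1 cur 3.7 q6 -19.2 tilt 0.05 F [-2.9 -5.5  3.8] w 0.0157
```

```bash
python3 -m creep '{"hand":[1,1,1,1,1,1],"slide":[[0,0.002,0.0005],[0,0.004,0.001],[0,0.006,0.001],[0,0.008,0.001],[0,0.01,0.001],[0,0.012,0.001]],"spin":[0,0,0,0,0,0]}' 40
python3 - <<'E'
from h import *
go(.4455,-.1525,.0675,3.6)
E
```

```text
time_s: 5.03
ee_pos: [0.6572, -0.1412, 0.0695]
eef_rot: [-3.099, 1.571, 1.678]
force: [-2.1, 0.3, 4.0]
grip_width: 0.0154
t 5.03 pos [ 0.6572 -0.1412  0.0695] slide [ 0.002  -0.212  -0.0024] spin 0.1 cur 3.7 q6 -18.9 tilt 0.01 F [-2.1  0.3  4. ] w 0.0154
```

```bash
python3 -m creep '{"hand":[1,1,1,1,1,1],"slide":[[0,0.002,0],[0,0.004,0],[0,0.006,0],[0,0.008,0],[0,0.008,0],[0,0.008,0]],"spin":[0,0,0,0,0,0]}' 40
python3 - <<'E'
from h import *
go(.4455,-.1525,.0675,3.6)
E
```

```text
time_s: 5.53
ee_pos: [0.6579, -0.1412, 0.0692]
eef_rot: [-1.725, 1.55, 3.052]
force: [-65.8, 1.7, 37.1]
grip_width: 0.0157
t 5.53 pos [ 0.6579 -0.1412  0.0692] slide [ 0.006  -0.2126 -0.0023] spin 0.1 cur 3.7 q6 -18.7 tilt 1.17 F [-65.8   1.7  37.1] w 0.0157
```

```bash
python3 -m creep '{"hand":[1,1,1,-0.5,-0.5,-0.5,-0.5,-0.5],"slide":[[0,-0.004,0],[0,-0.007,0],[0,-0.007,0],[0,-0.007,0],[0,-0.007,0],[0,-0.007,0],[0,-0.007,0],[0,-0.007,0]],"spin":[0,0,0,0,0,0,0,0]}' 40
python3 - <<'E'
from h import *
go(.58,-.2,.16,3.6)
E
```

```text
time_s: 6.2
ee_pos: [0.6582, -0.1413, 0.0692]
eef_rot: [-1.658, 1.571, 3.118]
force: [-0.3, 0.2, 0.0]
grip_width: 0.0459
t 6.2 pos [ 0.6582 -0.1413  0.0692] slide [-0.0908 -0.0818  0.0535] spin 0.1 cur 3.7 q6 -18.9 tilt 0.0 F [-0.3  0.2  0. ] w 0.0459
```

```bash
python3 -m creep '{"hand":[-0.5,-0.5,-0.5,-0.5,-0.5,-0.5,-0.5,-0.5,-0.5,-0.5],"slide":[[-0.035,0,0],[-0.07,0,0],[-0.1,-0.02,0.02],[-0.12,-0.05,0.05],[-0.15,-0.08,0.08],[-0.15,-0.11,0.11],[-0.15,-0.11,0.14],[-0.15,-0.11,0.16],[-0.15,-0.11,0.16],[-0.15,-0.11,0.16]],"spin":[0,0,0,0,0,0,0,0,0,0]}' 20
python3 -m creep '{"hand":[-0.5,-0.5,-0.5],"slide":[[0,0,0],[0,0,0],[0,0,0]],"spin":[0,0,0]}' 20
python3 - <<'E'
from h import *
snap('wrist','w2');snap('scene','s2')
go(.58,-.2,.16,3.6)
E
```

```text
time_s: 7.03
ee_pos: [0.5583, -0.3088, 0.2191]
eef_rot: [-2.669, 1.57, 2.106]
force: [-0.2, -0.2, -0.9]
grip_width: 0.0705
time_s: 7.28
ee_pos: [0.559, -0.307, 0.2195]
eef_rot: [2.986, 1.571, 1.481]
force: [-0.5, -1.2, -0.3]
grip_width: 0.0704
t 7.38 pos [ 0.5589 -0.3073  0.2195] slide [ 0.0595  0.0281 -0.1057] spin 0.2 cur 3.8 q6 -35.8 tilt 0.0 F [-0.4  0.3  0.7] w 0.0708
```

View pics/w2.png

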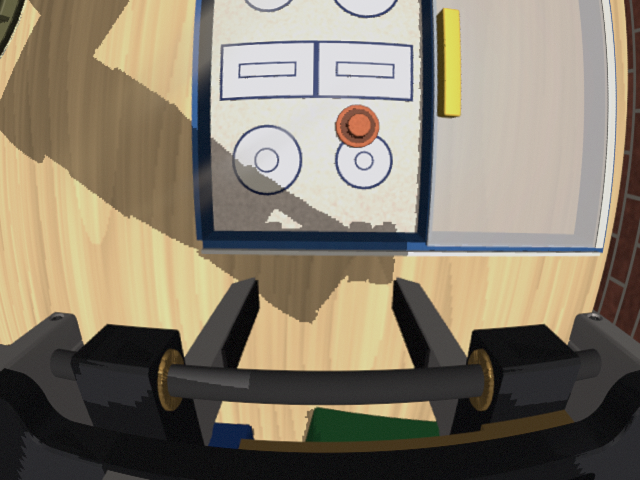

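View pics/s2.png

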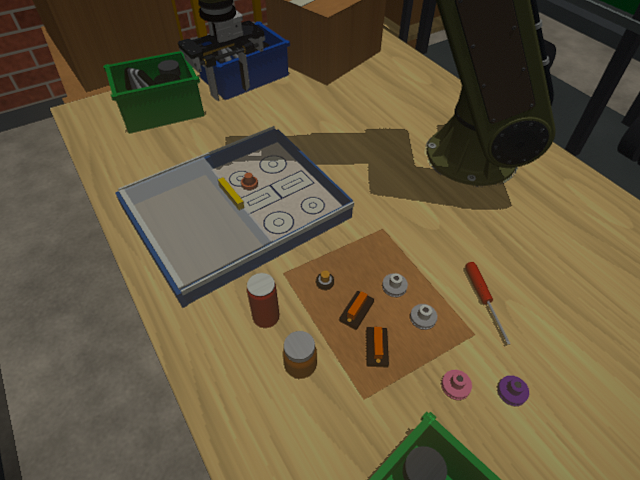

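Run:
```python
from h import *
W=ctrl.calibration('wrist')
P=lambda u,v,z:pl(W,(u,v),z,True).round(4)
im=cv2.imread('pics/w2.png');hs=cv2.cvtColor(im,cv2.COLOR_BGR2HSV)
m=cv2.inRange(hs,(4,180,225),(14,255,255));c=max(cv2.findContours(m,0,1)[0],key=cv2.contourArea);print(cv2.minEnclosingCircle(c),cv2.contourArea(c))
print('worn',P(358.5,124.5,.042))
for k,u,v in [('cN',267.5,70),('cF',365,70),('pN',266.5,160),('mF',364,160)]: print(k,P(u,v,.008))
```

```text
Traceback (most recent call last):
ValueError: max() iterable argument is empty
```

Run:
```python
from h import *
W=ctrl.calibration('wrist')
P=lambda u,v,z:pl(W,(u,v),z,True).round(4)
print('worn',P(358.5,124.5,.042))
for k,u,v in [('cN',267.5,70),('cF',365,70),('pN',266.5,160),('mF',364,160)]: print(k,P(u,v,.008))
go(.584,-.21,.16,3.6)
go(.584,-.21,.034,3.6)
```

```text
worn [ 0.5827 -0.2091]
cN [ 0.489  -0.1549]
cF [ 0.5884 -0.149 ]
pN [ 0.4937 -0.2494]
mF [ 0.5939 -0.2432]
t 7.38 pos [ 0.5589 -0.3073  0.2195] slide [ 0.0595  0.0314 -0.0955] spin 0.2 cur 3.8 q6 -35.8 tilt 0.0 F [-0.4  0.3  0.7] w 0.0708
t 7.38 pos [ 0.5589 -0.3073  0.2195] slide [ 0.1855  0.0314 -0.0955] spin 0.2 cur 3.8 q6 -35.8 tilt 0.0 F [-0.4  0.3  0.7] w 0.0708
```

```bash
python3 -m creep '{"hand":[-0.1,-0.1,-0.1,-0.1,-0.1,-0.1,-0.1,-0.1,-0.1,-0.1],"slide":[[0,0.01,-0.03],[0,0.02,-0.06],[0.02,0.031,-0.0955],[0.05,0.031,-0.0955],[0.08,0.031,-0.0955],[0.11,0.031,-0.0955],[0.11,0.031,-0.0955],[0.11,0.031,-0.0955],[0.11,0.031,-0.0955],[0.11,0.031,-0.0955]],"spin":[0,0,0,0,0,0,0,0,0,0]}' 20
python3 - <<'E'
from h import *
go(.5835,-.2097,.035,3.6)
E
```

```text
time_s: 8.22
ee_pos: [0.5843, -0.2112, 0.1119]
eef_rot: [1.114, 1.567, -0.392]
force: [-0.0, 0.8, 0.4]
grip_width: 0.0518
t 8.22 pos [ 0.5843 -0.2112  0.1119] slide [ 0.0768 -0.0009 -0.0017] spin 0.1 cur 3.7 q6 -26.9 tilt 0.19 F [-0.   0.8  0.4] w 0.0518
```

```bash
python3 -m creep '{"hand":[-0.1,-0.1,-0.1,-0.1,-0.1,1,1,1,1,1,1,1],"slide":[[0.02,0,-0.001],[0.04,0,-0.001],[0.06,0,-0.001],[0.077,0,-0.001],[0.077,0,-0.001],[0.077,0,-0.001],[0.077,0,-0.001],[0.077,0,-0.001],[0.077,0,-0.001],[0.077,0,-0.001],[0.077,0,-0.001],[0.077,0,-0.001]],"spin":[0,0,0,0,0,0,0,0,0,0,0,0]}' 30
python3 - <<'E'
from h import *
go(.5835,-.2097,.035,3.6)
E
```

```text
time_s: 9.22
ee_pos: [0.5837, -0.21, 0.0334]
eef_rot: [1.112, 1.569, -0.394]
force: [-1.4, 0.6, 5.7]
grip_width: 0.021
t 9.22 pos [ 0.5837 -0.21    0.0334] slide [-0.0016 -0.0002 -0.0003] spin 0.1 cur 3.7 q6 -26.9 tilt 0.08 F [-1.4  0.6  5.7] w 0.021
```

```bash
python3 -m creep '{"hand":[1,1,1,1,1,1,1],"slide":[[-0.02,0,0],[-0.04,0,0],[-0.06,0,0],[-0.08,0,0],[-0.1,0,0],[-0.11,0,0],[-0.11,0,0]],"spin":[0,0,0,0,0,0,0]}' 40
python3 - <<'E'
from h import *
go(.45,.15,.14,3.6)
E
```

```text
time_s: 9.8
ee_pos: [0.584, -0.2101, 0.1447]
eef_rot: [1.108, 1.567, -0.399]
force: [0.7, -0.2, -1.1]
grip_width: 0.0213
t 9.8 pos [ 0.584  -0.2101  0.1447] slide [ 0.0037 -0.1106 -0.368 ] spin 0.1 cur 3.7 q6 -26.9 tilt 0.2 F [ 0.7 -0.2 -1.1] w 0.0213
```

```bash
python3 -m creep '{"hand":[1,1,1,1,1,1,1,1,1,1,1,1],"slide":[[0,-0.01,-0.03],[0,-0.02,-0.064],[0,-0.03,-0.1],[0,-0.04,-0.134],[0,-0.05,-0.168],[0,-0.06,-0.2],[0,-0.07,-0.235],[0,-0.08,-0.27],[0,-0.09,-0.3],[0,-0.1,-0.335],[0.003,-0.11,-0.368],[0.003,-0.11,-0.368]],"spin":[0,0,0,0,0,0,0,0,0,0,0,0]}' 40
python3 -m creep '{"hand":[1,1,1],"slide":[[0,0,0],[0,0,0],[0,0,0]],"spin":[0,0,0]}' 40
python3 - <<'E'
from h import *
go(.45,.15,.027,3.6)
snap('wrist','w3')
E
```

```text
time_s: 10.8
ee_pos: [0.4473, 0.1542, 0.1379]
eef_rot: [-1.732, 1.568, 3.048]
force: [-0.5, -1.2, -1.2]
grip_width: 0.0208
time_s: 11.05
ee_pos: [0.45, 0.1495, 0.139]
eef_rot: [-1.221, 1.57, -2.728]
force: [0.2, -0.4, -0.8]
grip_width: 0.0211
t 11.05 pos [0.45   0.1495 0.139 ] slide [ 1.12e-01  1.00e-04 -5.00e-04] spin 0.0 cur 3.6 q6 10.3 tilt 0.04 F [ 0.2 -0.4 -0.8] w 0.0211
```

View pics/w3.png

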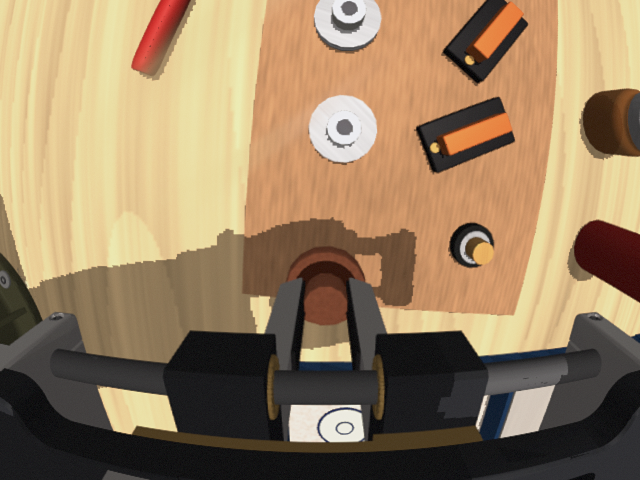

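```bash
python3 -m creep '{"hand":[1,1,1,1,1,1,1,1],"slide":[[0.02,0,0],[0.045,0,0],[0.07,0,0],[0.09,0,0],[0.105,0,0],[0.111,0,0],[0.1125,0,0],[0.1125,0,0]],"spin":[0,0,0,0,0,0,0,0]}' 40
python3 - <<'E'
from h import *
go(.45,.15,.027,3.6)
E
```

```text
time_s: 11.77
ee_pos: [0.4502, 0.15, 0.0272]
eef_rot: [1.529, 1.571, 0.022]
force: [0.4, -0.9, -1.2]
grip_width: 0.0208
t 11.77 pos [0.4502 0.15   0.0272] slide [ 0.0002 -0.0002 -0.    ] spin 0.0 cur 3.6 q6 10.4 tilt 0.0 F [ 0.4 -0.9 -1.2] w 0.0208
```

```bash
python3 -m creep '{"hand":[1,1,0,0,0,0,0,0,0,0,0,0],"slide":[[0.001,0,0],[0.0015,0,0],[0.0015,0,0],[0.0015,0,0],[0.0015,0,0],[0.0015,0,0],[0.0015,0,0],[-0.02,0,0],[-0.05,0,0],[-0.08,0,0],[-0.11,0,0],[-0.11,0,0]],"spin":[0,0,0,0,0,0,0,0,0,0,0,0]}' 30
python3 - <<'E'
from h import *
snap('wrist','w4')
go(.579,.1515,.14,3.6)
E
```

```text
time_s: 12.77
ee_pos: [0.452, 0.151, 0.1423]
eef_rot: [1.756, 1.563, 0.249]
force: [0.4, 0.5, 0.4]
grip_width: 0.0468
t 12.82 pos [0.4511 0.1507 0.1395] slide [0.0002 0.1277 0.0074] spin 0.1 cur 3.7 q6 10.4 tilt 0.3 F [-0.1  0.8 -0.3] w 0.0471
```

View pics/w4.png

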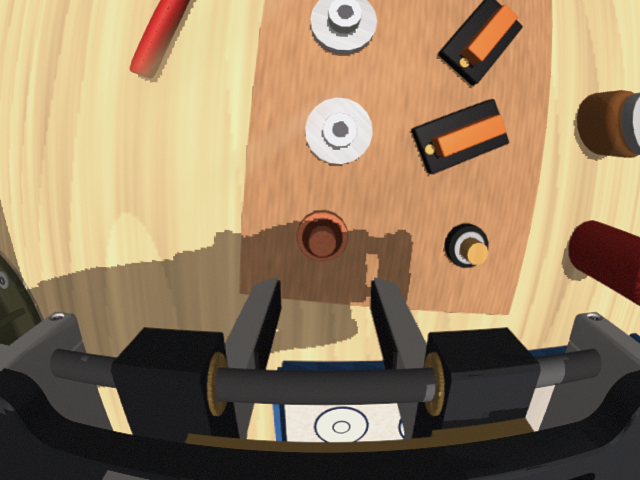

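Run:
```python
from h import *
W=ctrl.calibration('wrist')
P=lambda u,v,z:pl(W,(u,v),z,True).round(4)
print('mount',P(477.5,253.5,.034),'pulA',P(340.5,129.5,.034),'pulB',P(345.5,13,.034),'coilA',P(433,145,.034),P(506,122,.034),P(469.5,134,.034),'coilB',P(519,12,.034),P(469,60,.034),'worn',P(322,242,.034))
# tray fit
marks=np.array([[.4936,-.2495],[.5935,-.2425],[.4886,-.1550],[.5885,-.149],[.4823,-.060],[.582,-.054]])
g=np.array([[i,j] for j in(-.095,0,.095) for i in(-.05,.05)])
c=marks.mean(0);H=g.T@(marks-c);a=np.arctan2(H[0,1]-H[1,0],H[0,0]+H[1,1]);R=np.array([[np.cos(a),-np.sin(a)],[np.sin(a),np.cos(a)]])
print(c,np.degrees(a));print((g@R.T+c).round(4))
go(.579,.1515,.14,20)
```

```text
mount [0.5774 0.1519] pulA [0.4566 0.2398] pulB [0.4545 0.3314] coilA [0.5276 0.2349] [0.5884 0.2618] [0.5569 0.2473] coilB [0.5979 0.3604] [0.5527 0.3066] worn [0.4484 0.1534]
[ 0.53808333 -0.15166667] 3.5041955553510387
[[ 0.494  -0.2495]
 [ 0.5938 -0.2434]
 [ 0.4882 -0.1547]
 [ 0.588  -0.1486]
 [ 0.4824 -0.0599]
 [ 0.5822 -0.0538]]
t 12.82 pos [0.4511 0.1507 0.1395] slide [0.0002 0.1277 0.0074] spin -16.3 cur 3.7 q6 10.4 tilt 0.3 F [-0.1  0.8 -0.3] w 0.0471
```

```bash
python3 -m creep '{"hand":[0,0,0,0,0,0,0,0,0],"slide":[[0,0.03,0.002],[0,0.06,0.004],[0,0.09,0.006],[0.02,0.127,0.0067],[0.05,0.127,0.0067],[0.08,0.127,0.0067],[0.08,0.127,0.0067],[0.08,0.127,0.0067],[0.08,0.127,0.0067]],"spin":[0,0,0,0,0,0,0,0,0]}' 30
python3 - <<'E'
from h import *
go(.578,.152,.0255,3.6)
E
```

```text
time_s: 13.57
ee_pos: [0.5774, 0.152, 0.0583]
eef_rot: [1.724, 1.57, 0.218]
force: [0.6, 0.0, 0.9]
grip_width: 0.0469
t 13.57 pos [0.5774 0.152  0.0583] slide [0.0328 0.0006 0.    ] spin 0.1 cur 3.7 q6 7.5 tilt 0.07 F [0.6 0.  0.9] w 0.0469
```

```bash
python3 -m creep '{"hand":[0,0,0,1,1,1,1,1,1,1,1,1],"slide":[[0.02,0.0005,0],[0.0325,0.0005,0],[0.0325,0.0005,0],[0.0325,0.0005,0],[0.0325,0.0005,0],[0.0325,0.0005,0],[0.0325,0.0005,0],[0.0325,0.0005,0],[0.0325,0.0005,0],[0.01,0.0005,0],[-0.02,0.0005,0],[-0.05,0.0005,0]],"spin":[0,0,0,0,0,0,0,0,0,0,0,0]}' 30
python3 - <<'E'
from h import *
go(.4824,-.0599,.14,3.6)
E
```

```text
time_s: 14.57
ee_pos: [0.5768, 0.1517, 0.1072]
eef_rot: [-1.444, 1.568, -2.951]
force: [0.4, -0.1, -1.3]
grip_width: 0.0191
t 14.57 pos [0.5768 0.1517 0.1072] slide [-0.0324 -0.1079  0.2051] spin 0.1 cur 3.7 q6 7.5 tilt 0.14 F [ 0.4 -0.1 -1.3] w 0.0191
```

```bash
python3 -m creep '{"hand":[1,1,1,1,1,1,1,1,1,1,1],"slide":[[-0.02,-0.01,0.02],[-0.033,-0.02,0.04],[-0.033,-0.035,0.067],[-0.033,-0.05,0.095],[-0.033,-0.065,0.124],[-0.033,-0.08,0.152],[-0.033,-0.095,0.18],[-0.033,-0.108,0.205],[-0.033,-0.108,0.205],[-0.033,-0.108,0.205],[-0.033,-0.108,0.205]],"spin":[0,0,0,0,0,0,0,0,0,0,0]}' 40
python3 - <<'E'
from h import *
go(.4824,-.0599,.034,3.6)
snap('wrist','w5')
E
```

```text
time_s: 15.48
ee_pos: [0.4831, -0.0594, 0.14]
eef_rot: [2.74, 1.571, 1.233]
force: [-0.3, 0.5, -1.8]
grip_width: 0.0185
t 15.48 pos [ 0.4831 -0.0594  0.14  ] slide [ 0.106  -0.0007  0.0005] spin 0.1 cur 3.7 q6 -15.0 tilt 0.01 F [-0.3  0.5 -1.8] w 0.0185
```

View pics/w5.png

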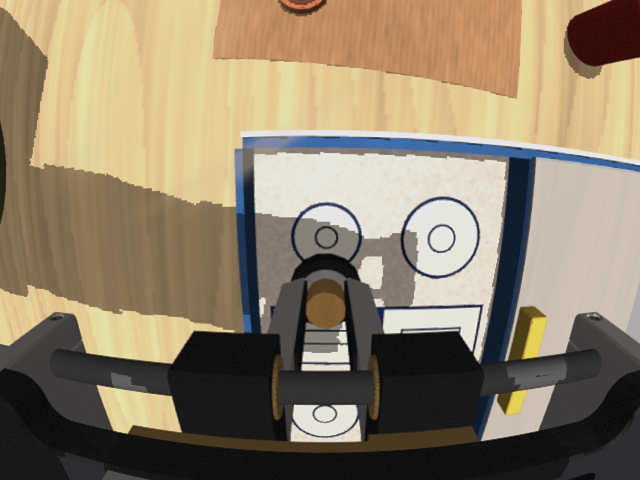

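```bash
python3 -m creep '{"hand":[1,1,1,1,1,1,1,1,1],"slide":[[0.02,-0.0007,0.0005],[0.045,-0.0007,0.0005],[0.07,-0.0007,0.0005],[0.09,-0.0007,0.0005],[0.1,-0.0007,0.0005],[0.104,-0.0007,0.0005],[0.106,-0.0007,0.0005],[0.107,-0.0007,0.0005],[0.107,-0.0007,0.0005]],"spin":[0,0,0,0,0,0,0,0,0]}' 40
python3 - <<'E'
from h import *
go(.4824,-.0599,.034,3.6)
E
```

```text
time_s: 16.28
ee_pos: [0.4828, -0.0601, 0.0337]
eef_rot: [1.326, 1.569, -0.181]
force: [0.9, -0.8, -0.2]
grip_width: 0.0191
t 16.28 pos [ 0.4828 -0.0601  0.0337] slide [-0.0003 -0.0004 -0.0003] spin 0.1 cur 3.7 q6 -15.1 tilt 0.08 F [ 0.9 -0.8 -0.2] w 0.0191
```

Nearly touching (weight gone); ease down 0.5 mm, release, rise.

```bash
python3 -m creep '{"hand":[1,1,0.1,0.1,0.1,0.1,0.1,0.1,0.1,0.1,0.1,0.1],"slide":[[0.0005,0,0],[0.001,0,0],[0.001,0,0],[0.001,0,0],[0.001,0,0],[0.001,0,0],[-0.015,0,0],[-0.04,0,0],[-0.07,0,0],[-0.1,0,0],[-0.11,0.0,0],[-0.11,0,0]],"spin":[0,0,0,0,0,0,0,0,0,0,0,0]}' 30
python3 - <<'E'
from h import *
snap('wrist','w6'); go(.4566,.24,.15,3.6)
E
```

```text
time_s: 17.28
ee_pos: [0.4833, -0.0604, 0.1453]
eef_rot: [1.31, 1.566, -0.197]
force: [0.1, -0.3, 0.3]
grip_width: 0.0423
t 17.33 pos [ 0.4825 -0.0602  0.1432] slide [-0.0069 -0.0066 -0.3013] spin 0.1 cur 3.7 q6 -15.1 tilt 0.1 F [ 0.4 -0.2 -0.6] w 0.0423
```

View pics/w6.png

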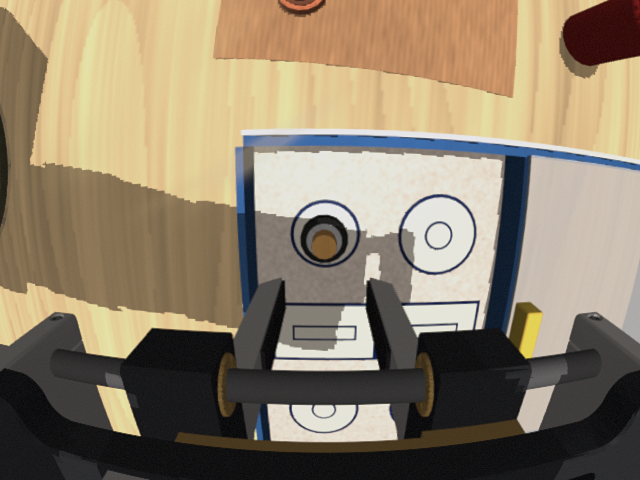

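```bash
python3 -m creep '{"hand":[0.1,0.1,0.1,0.1,0.1,0.1,0.1,0.1,0.1,0.1],"slide":[[-0.01,0,-0.03],[-0.02,0,-0.06],[-0.02,0,-0.09],[-0.02,0,-0.12],[-0.02,-0.005,-0.15],[-0.02,-0.005,-0.18],[-0.02,-0.005,-0.21],[-0.02,-0.005,-0.24],[-0.02,-0.005,-0.24],[-0.02,-0.005,-0.24]],"spin":[0,0,0,0,0,0,0,0,0,0]}' 30
python3 - <<'E'
from h import *
snap('wrist','w7'); go(.4566,.24,.15,3.6)
E
```

```text
time_s: 18.17
ee_pos: [0.461, 0.1798, 0.1609]
eef_rot: [-1.326, 1.568, -2.83]
force: [0.0, -0.8, -0.2]
grip_width: 0.0423
t 18.22 pos [0.4612 0.1789 0.1612] slide [ 0.0112 -0.0006 -0.0613] spin 0.1 cur 3.7 q6 13.2 tilt 0.15 F [-0.5 -0.9 -0. ] w 0.042
```

View pics/w7.png

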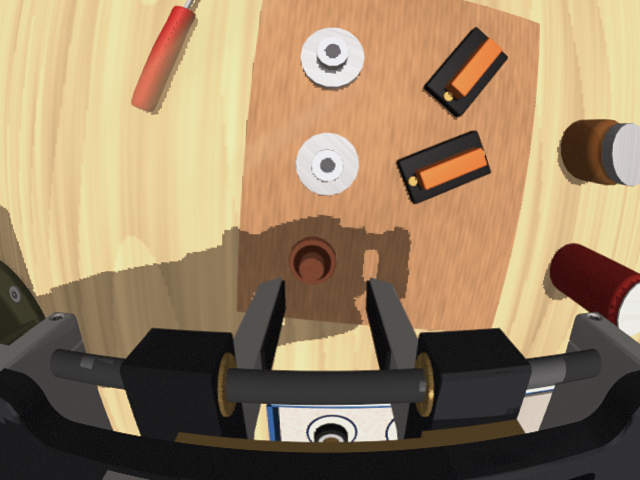

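Run:
```python
from h import *
W=ctrl.calibration('wrist')
P=lambda u,v,z:pl(W,(u,v),z,True).round(4)
print('pulA',P(327.5,166,.034),'pulB',P(333,51,.034),'coilA',P(418,182,.034),P(486,155,.034),'coilB',P(496,44,.034),P(454,91,.034),'worn',P(312,264,.034))
go(.457,.2395,.0255,3.6)
```

```text
pulA [0.4582 0.2387] pulB [0.4563 0.3329] coilA [0.5332 0.2317] [0.5915 0.2611] coilB [0.5946 0.3606] [0.5576 0.3111] worn [0.4506 0.1557]
t 18.22 pos [0.4612 0.1789 0.1612] slide [ 1.357e-01  1.000e-04 -6.090e-02] spin 0.1 cur 3.7 q6 13.2 tilt 0.15 F [-0.5 -0.9 -0. ] w 0.042
```

```bash
python3 -m creep '{"hand":[0.05,0.05,0.05,0.05,0.05,0.05,0.05,0.05],"slide":[[0.02,0,-0.03],[0.05,0,-0.0607],[0.08,0,-0.0607],[0.1,0,-0.0607],[0.1,0,-0.0607],[0.1,0,-0.0607],[0.1,0,-0.0607],[0.1,0,-0.0607]],"spin":[0,0,0,0,0,0,0,0]}' 30
python3 - <<'E'
from h import *
go(.4575,.2395,.0255,3.6)
E
```

```text
time_s: 18.88
ee_pos: [0.4589, 0.2393, 0.0645]
eef_rot: [1.91, 1.568, 0.403]
force: [0.1, -1.0, 0.2]
grip_width: 0.0446
t 18.88 pos [0.4589 0.2393 0.0645] slide [ 0.0389 -0.0014 -0.0003] spin 0.0 cur 3.6 q6 19.9 tilt 0.13 F [ 0.1 -1.   0.2] w 0.0446
```

```bash
python3 -m creep '{"hand":[0.05,0.05,0.05,1,1,1,1,1,1,1,1,1],"slide":[[0.02,-0.001,0],[0.0365,-0.001,0],[0.0365,-0.001,0],[0.0365,-0.001,0],[0.0365,-0.001,0],[0.0365,-0.001,0],[0.0365,-0.001,0],[0.0365,-0.001,0],[0.0365,-0.001,0],[0.0365,-0.001,0],[0.0365,-0.001,0],[0.0365,-0.001,0]],"spin":[0,0,0,0,0,0,0,0,0,0,0,0]}' 30
python3 - <<'E'
from h import *
go(.5822,-.0538,.15,3.6)
E
```

```text
time_s: 19.88
ee_pos: [0.4576, 0.2398, 0.0277]
eef_rot: [1.881, 1.569, 0.374]
force: [-1.1, -2.0, 7.0]
grip_width: 0.025
t 19.88 pos [0.4576 0.2398 0.0277] slide [-0.1223  0.1057  0.3009] spin 0.1 cur 3.7 q6 19.9 tilt 0.12 F [-1.1 -2.   7. ] w 0.025
```

```bash
python3 -m creep '{"hand":[1,1,1,1,1,1,1,1,1,1,1,1],"slide":[[-0.03,0,0],[-0.06,0,0],[-0.09,0,0],[-0.122,0.01,0.03],[-0.122,0.02,0.06],[-0.122,0.035,0.095],[-0.122,0.047,0.13],[-0.122,0.06,0.165],[-0.122,0.07,0.2],[-0.122,0.082,0.235],[-0.122,0.094,0.27],[-0.122,0.106,0.301]],"spin":[0,0,0,0,0,0,0,0,0,0,0,0]}' 45
python3 -m creep '{"hand":[1,1,1,1],"slide":[[0,0,0],[0,0,0],[0,0,0],[0,0,0]],"spin":[0,0,0,0]}' 45
python3 - <<'E'
from h import *
go(.5822,-.0538,.0355,3.6)
snap('wrist','w8')
E
```

```text
time_s: 20.88
ee_pos: [0.5823, -0.0563, 0.1487]
eef_rot: [-0.697, 1.571, -2.204]
force: [-0.2, -0.6, -2.6]
grip_width: 0.0251
time_s: 21.22
ee_pos: [0.5817, -0.053, 0.1485]
eef_rot: [-2.23, 1.57, 2.548]
force: [0.5, 0.3, -3.6]
grip_width: 0.0246
t 21.22 pos [ 0.5817 -0.053   0.1485] slide [0.113  0.0005 0.0008] spin 0.1 cur 3.7 q6 -12.6 tilt 0.02 F [ 0.5  0.3 -3.6] w 0.0246
```

View pics/w8.png

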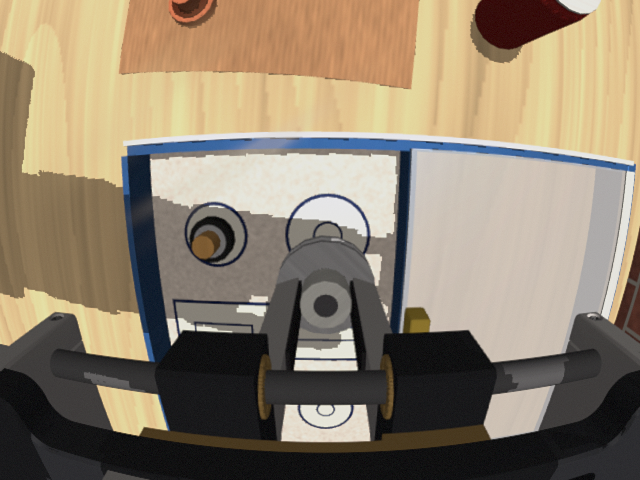

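```bash
python3 -m creep '{"hand":[1,1,1,1,1,1,1,1,1],"slide":[[0.025,0.0005,0.001],[0.05,0.0005,0.001],[0.075,0.0005,0.001],[0.095,0.0005,0.001],[0.106,0.0005,0.001],[0.11,0.0005,0.001],[0.112,0.0005,0.001],[0.113,0.0005,0.001],[0.113,0.0005,0.001]],"spin":[0,0,0,0,0,0,0,0,0]}' 45
python3 - <<'E'
from h import *
go(.5822,-.0538,.0355,3.6)
E
```

```text
time_s: 22.02
ee_pos: [0.5832, -0.055, 0.0365]
eef_rot: [1.349, 1.569, -0.157]
force: [0.3, 0.7, -3.6]
grip_width: 0.0252
t 22.02 pos [ 0.5832 -0.055   0.0365] slide [ 0.001  -0.0009 -0.0012] spin 0.1 cur 3.7 q6 -12.7 tilt 0.09 F [ 0.3  0.7 -3.6] w 0.0252
```

```bash
python3 -m creep '{"hand":[1,1,1,0,0,0,0,0,0,0,0,0],"slide":[[0.001,-0.0008,-0.001],[0.0017,-0.0008,-0.001],[0.002,-0.0008,-0.001],[0.002,-0.0008,-0.001],[0.002,-0.0008,-0.001],[0.002,-0.0008,-0.001],[0.002,-0.0008,-0.001],[-0.015,0,0],[-0.04,0,0],[-0.07,0,0],[-0.1,0,0],[-0.11,0,0]],"spin":[0,0,0,0,0,0,0,0,0,0,0,0]}' 30
python3 - <<'E'
from h import *
snap('wrist','w9'); go(.456,.3,.17,3.6)
E
```

```text
time_s: 23.02
ee_pos: [0.584, -0.0552, 0.1499]
eef_rot: [1.359, 1.565, -0.147]
force: [-0.1, -0.6, 1.5]
grip_width: 0.0469
t 23.07 pos [ 0.5842 -0.0552  0.1499] slide [-0.0212 -0.1049 -0.3627] spin 0.1 cur 3.7 q6 -12.7 tilt 0.36 F [ 0.8 -0.4  2.2] w 0.0469
```

View pics/w9.png

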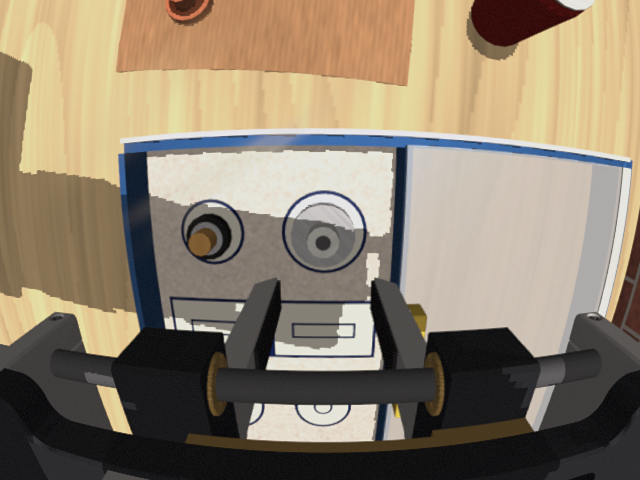

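```bash
python3 -m creep '{"hand":[0,0,0,0,0,0,0,0,0,0,0,0],"slide":[[-0.01,-0.01,-0.03],[-0.02,-0.02,-0.06],[-0.02,-0.03,-0.09],[-0.02,-0.04,-0.12],[-0.02,-0.05,-0.15],[-0.02,-0.06,-0.18],[-0.02,-0.07,-0.21],[-0.02,-0.08,-0.24],[-0.02,-0.09,-0.28],[-0.02,-0.105,-0.32],[-0.02,-0.105,-0.32],[-0.02,-0.105,-0.32]],"spin":[0,0,0,0,0,0,0,0,0,0,0,0]}' 30
python3 - <<'E'
from h import *
snap('wrist','w10'); go(.456,.333,.0265,3.6)
E
```

```text
time_s: 24.07
ee_pos: [0.4561, 0.2589, 0.1642]
eef_rot: [-1.179, 1.569, -2.682]
force: [1.0, -1.0, 0.2]
grip_width: 0.047
t 24.12 pos [0.4568 0.2577 0.1643] slide [ 0.1378  0.0043 -0.0753] spin 0.2 cur 3.8 q6 21.7 tilt 0.09 F [-0.1 -0.2  0.7] w 0.0471
```

View pics/w10.png

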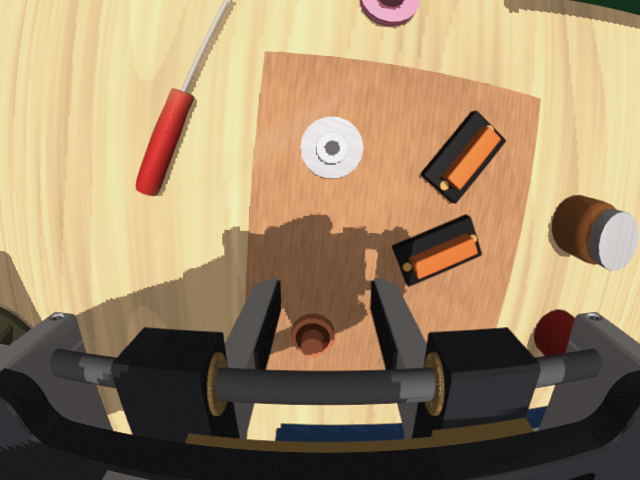

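```bash
python3 - <<'E'
from h import *
W=ctrl.calibration('wrist')
P=lambda u,v,z:pl(W,(u,v),z,True).round(4)
print('pulB',P(332,147.5,.034),'coilA',P(413,275,.034),P(481,246,.034),'coilB',P(489,129,.034),P(445,179,.034))
E
python3 -m creep '{"hand":[0,0,0,0,0,0,0,0],"slide":[[0.02,0.002,-0.03],[0.05,0.004,-0.06],[0.08,0.004,-0.075],[0.1,0.004,-0.075],[0.1,0.004,-0.075],[0.1,0.004,-0.075],[0.1,0.004,-0.075],[0.1,0.004,-0.075]],"spin":[0,0,0,0,0,0,0,0]}' 30
python3 - <<'E'
from h import *
go(.456,.333,.0265,3.6)
E
```

```text
pulB [0.4565 0.3326] coilA [0.5355 0.2289] [0.5959 0.2595] coilB [0.5892 0.3629] [0.5531 0.3152]
time_s: 24.78
ee_pos: [0.4576, 0.3322, 0.0672]
eef_rot: [2.053, 1.568, 0.545]
force: [0.1, -0.6, -0.6]
grip_width: 0.0469
t 24.78 pos [0.4576 0.3322 0.0672] slide [ 0.0407 -0.0017 -0.0008] spin 0.0 cur 3.6 q6 28.7 tilt 0.15 F [ 0.1 -0.6 -0.6] w 0.0469
```

```bash
python3 -m creep '{"hand":[0,0,0,1,1,1,1,1,1,1,1,1],"slide":[[0.02,-0.0015,-0.0008],[0.0395,-0.0015,-0.0008],[0.0395,-0.0015,-0.0008],[0.0395,-0.0015,-0.0008],[0.0395,-0.0015,-0.0008],[0.0395,-0.0015,-0.0008],[0.0395,-0.0015,-0.0008],[0.0395,-0.0015,-0.0008],[0.0395,-0.0015,-0.0008],[0.0395,-0.0015,-0.0008],[0.0395,-0.0015,-0.0008],[0.0395,-0.0015,-0.0008]],"spin":[0,0,0,0,0,0,0,0,0,0,0,0]}' 40
python3 - <<'E'
from h import *
go(.494,-.2495,.15,3.6)
E
```

```text
time_s: 25.78
ee_pos: [0.4556, 0.3337, 0.0273]
eef_rot: [2.01, 1.569, 0.503]
force: [-1.1, -1.5, 7.7]
grip_width: 0.0248
t 25.78 pos [0.4556 0.3337 0.0273] slide [-0.1232  0.0011  0.5843] spin 0.1 cur 3.7 q6 28.8 tilt 0.12 F [-1.1 -1.5  7.7] w 0.0248
```

```bash
python3 -m creep '{"hand":[1,1,1,1,1,1,1,1,1,1,1,1],"slide":[[-0.03,0,0],[-0.06,0,0],[-0.09,0,0.01],[-0.123,0,0.03],[-0.123,0,0.06],[-0.123,0,0.09],[-0.123,0,0.12],[-0.123,0,0.15],[-0.123,0,0.18],[-0.123,0,0.21],[-0.123,0,0.24],[-0.123,0,0.27]],"spin":[0,0,0,0,0,0,0,0,0,0,0,0]}' 45
python3 - <<'E'
from h import *
go(.494,-.2495,.15,3.6)
E
```

```text
time_s: 26.78
ee_pos: [0.4721, 0.0625, 0.1494]
eef_rot: [1.576, 1.57, 0.07]
force: [0.3, -0.3, -0.7]
grip_width: 0.0248
t 26.78 pos [0.4721 0.0625 0.1494] slide [-0.0006  0.0018  0.3128] spin 0.1 cur 3.7 q6 -0.6 tilt 0.03 F [ 0.3 -0.3 -0.7] w 0.0248
```

```bash
python3 -m creep '{"hand":[1,1,1,1,1,1,1,1,1,1,1,1],"slide":[[0,0,0.03],[0,0,0.06],[0,0,0.09],[0,0,0.12],[0,0.001,0.15],[0,0.001,0.18],[0,0.001,0.21],[0,0.001,0.24],[0,0.001,0.27],[0,0.001,0.3],[0,0.001,0.313],[0,0.001,0.313]],"spin":[0,0,0,0,0,0,0,0,0,0,0,0]}' 45
python3 -m creep '{"hand":[1,1,1],"slide":[[0,0,0],[0,0,0],[0,0,0]],"spin":[0,0,0]}' 45
python3 - <<'E'
from h import *
go(.494,-.2495,.035,3.6)
E
```

```text
time_s: 27.78
ee_pos: [0.4931, -0.2505, 0.1489]
eef_rot: [-0.14, 1.571, -1.649]
force: [0.3, -0.7, -1.7]
grip_width: 0.0251
time_s: 28.03
ee_pos: [0.4935, -0.2472, 0.1491]
eef_rot: [-2.945, 1.571, 1.833]
force: [-0.2, -0.2, -1.5]
grip_width: 0.0249
t 28.03 pos [ 0.4935 -0.2472  0.1491] slide [0.1141 0.0004 0.0024] spin 0.2 cur 3.8 q6 -34.2 tilt 0.01 F [-0.2 -0.2 -1.5] w 0.0249
```

```bash
python3 -m creep '{"hand":[1,1,1,1,1,1,1,1,1],"slide":[[0.025,0.0005,0.0015],[0.05,0.0005,0.0015],[0.075,0.0005,0.0015],[0.095,0.0005,0.0015],[0.106,0.0005,0.0015],[0.111,0.0005,0.0015],[0.113,0.0005,0.0015],[0.1135,0.0005,0.0015],[0.1135,0.0005,0.0015]],"spin":[0,0,0,0,0,0,0,0,0]}' 45
python3 - <<'E'
from h import *
go(.494,-.2495,.0348,3.6)
snap('wrist','w11')
E
```

```text
time_s: 28.78
ee_pos: [0.4945, -0.25, 0.0365]
eef_rot: [0.982, 1.569, -0.524]
force: [-0.9, -0.8, -2.4]
grip_width: 0.0248
t 28.78 pos [ 0.4945 -0.25    0.0365] slide [ 0.0017 -0.0005 -0.0005] spin 0.1 cur 3.7 q6 -34.3 tilt 0.09 F [-0.9 -0.8 -2.4] w 0.0248
```

View pics/w11.png

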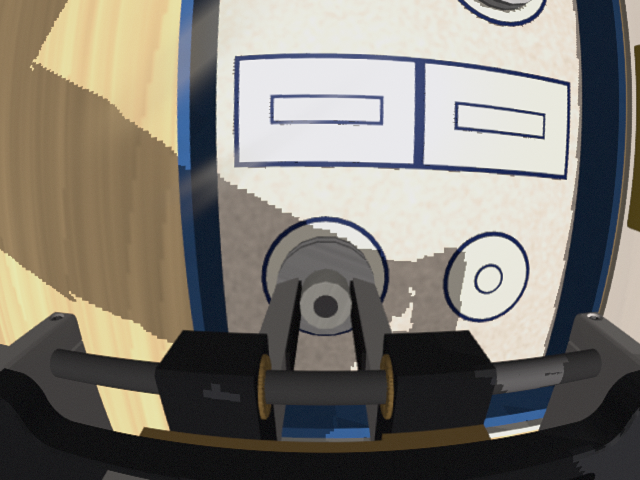

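```bash
python3 -m creep '{"hand":[1,1,1,0,0,0,0,0,0,0,0,0],"slide":[[0.001,-0.0005,-0.0005],[0.0017,-0.0005,-0.0005],[0.002,-0.0005,-0.0005],[0.002,-0.0005,-0.0005],[0.002,-0.0005,-0.0005],[0.002,-0.0005,-0.0005],[0.002,-0.0005,-0.0005],[-0.015,0,0],[-0.04,0,0],[-0.07,0,0],[-0.1,0,0],[-0.12,0,0]],"spin":[0,0,0,0,0,0,0,0,0,0,0,0]}' 30
python3 - <<'E'
from h import *
snap('wrist','w12'); go(.565,.2455,.17,27+90)
E
```

```text
time_s: 29.83
ee_pos: [0.4944, -0.2501, 0.1583]
eef_rot: [0.972, 1.568, -0.534]
force: [-0.2, -1.4, 0.4]
grip_width: 0.0471
t 29.88 pos [ 0.4955 -0.2507  0.1615] slide [-0.0099  0.1013 -0.4907] spin 66.7 cur 3.7 q6 -34.3 tilt 0.4 F [ 1.1 -0.4  4.3] w 0.0468
```

View pics/w12.png

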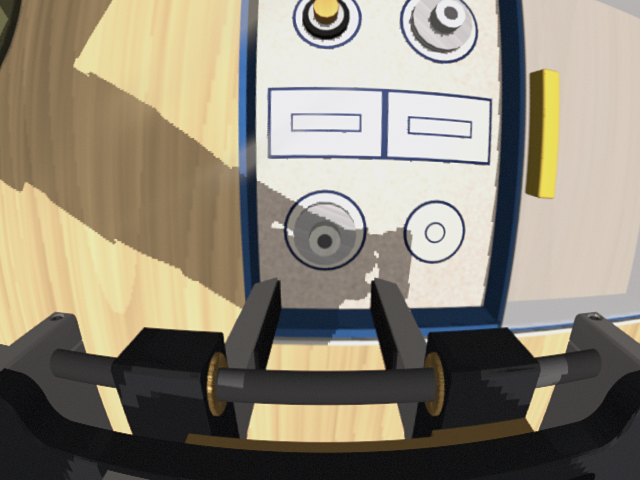

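```bash
python3 -m creep '{"hand":[0.2,0.2,0.2,0.2,0.2,0.2,0.2,0.2,0.2,0.2,0.2,0.2],"slide":[[0,0,-0.03],[0,0,-0.06],[0,0.005,-0.09],[0,0.01,-0.12],[0,0.015,-0.15],[0,0.02,-0.18],[0,0.02,-0.21],[0,0.02,-0.25],[0,0.02,-0.29],[0,0.02,-0.33],[0,0.02,-0.37],[0,0.02,-0.41]],"spin":[5,10,15,21,27,33,39,45,51,57,62,66.7]}' 30
python3 - <<'E'
from h import *
go(.52,.215,.19,-63)
E
```

```text
time_s: 30.88
ee_pos: [0.487, 0.1626, 0.1554]
eef_rot: [2.979, 1.571, 0.304]
force: [-0.1, -0.2, 0.1]
grip_width: 0.0375
t 30.88 pos [0.487  0.1626 0.1554] slide [-0.0346 -0.032  -0.053 ] spin -0.3 cur -63.3 q6 77.7 tilt 0.0 F [-0.1 -0.2  0.1] w 0.0375
```

```bash
python3 -m creep '{"hand":[0.2,0.2,0.2,0.2,0.2],"slide":[[-0.02,-0.015,-0.02],[-0.035,-0.03,-0.03],[-0.035,-0.03,-0.03],[-0.035,-0.03,-0.03],[-0.035,-0.03,-0.03]],"spin":[0,0,0,0,0]}' 30
python3 - <<'E'
from h import *
snap('wrist','w13'); go(.565,.2455,.07,-63)
E
```

```text
time_s: 31.3
ee_pos: [0.5003, 0.2002, 0.1894]
eef_rot: [-0.069, 1.569, -2.74]
force: [0.6, -0.4, -0.7]
grip_width: 0.0374
t 31.35 pos [0.5003 0.1999 0.1894] slide [ 0.1192 -0.0113 -0.0786] spin -0.1 cur -63.1 q6 81.0 tilt 0.1 F [0.  0.1 0.2] w 0.0375
```

View pics/w13.png

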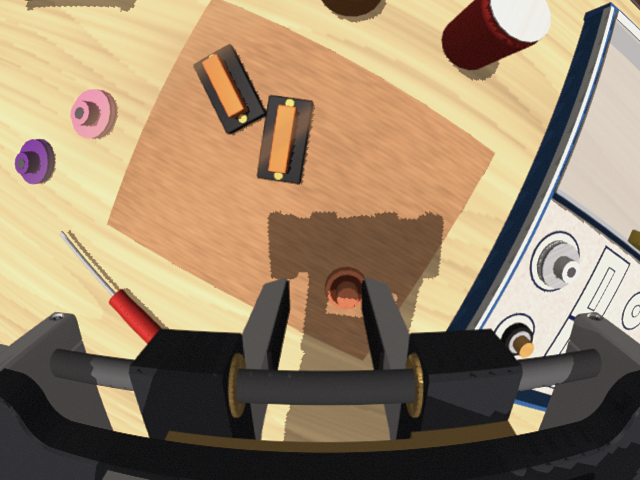

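Run:
```python
from h import *
W=ctrl.calibration('wrist')
im=cv2.imread('pics/w13.png');hs=cv2.cvtColor(im,cv2.COLOR_BGR2HSV)
P=lambda u,z:pl(W,u,z,True)
cv2.imwrite('pics/w13c.png',cv2.resize(im[30:200,180:330],(530,600),interpolation=cv2.INTER_CUBIC))
for box in ((250,95,320,190),(190,40,255,135)):
    x0,y0,x1,y1=box; s=hs[y0:y1,x0:x1]
    m=cv2.inRange(s,(8,130,190),(17,255,255));c=max(cv2.findContours(m,0,1)[0],key=cv2.contourArea)+[x0,y0]
    r=cv2.minAreaRect(c);b=cv2.boxPoints(r);w=np.array([P(p,.034) for p in b]);L=[w[1]-w[0],w[2]-w[1]];l=max(L,key=np.linalg.norm)
    print(r,'ctr',P(r[0],.034).round(4),'ang',np.degrees(np.arctan2(l[1],l[0])),[np.linalg.norm(q).round(4) for q in L])
```

```text
((281.1232604980469, 138.5360107421875), (17.483718872070312, 67.70562744140625), 9.162346839904785) ctr [0.5554 0.272 ] ang 17.18766904647162 [np.float64(0.06), np.float64(0.0154)]
((222.00001525878906, 85.00001525878906), (61.715476989746094, 16.994115829467773), 63.43495178222656) ctr [0.5766 0.3424] ang -127.08151212492018 [np.float64(0.0155), np.float64(0.0592)]
```

View pics/w13c.png

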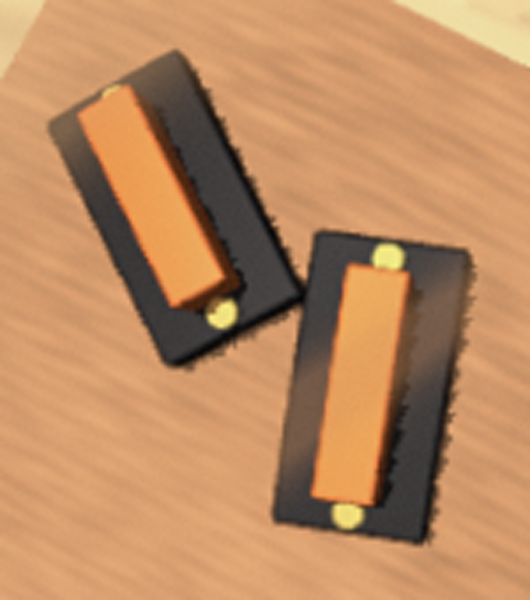

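Run:
```python
from h import *
go(.5555,.2715,.07,-73)
```

```text
t 31.35 pos [0.5003 0.1999 0.1894] slide [ 0.1192 -0.0388 -0.0819] spin 9.9 cur -63.1 q6 81.0 tilt 0.1 F [0.  0.1 0.2] w 0.0375
```

```bash
python3 -m creep '{"hand":[0.2,0.2,0.2,0.2,0.2,0.2,0.2,0.2,0.2],"slide":[[0.02,-0.015,-0.03],[0.04,-0.03,-0.06],[0.06,-0.039,-0.082],[0.09,-0.039,-0.082],[0.11,-0.039,-0.082],[0.119,-0.039,-0.082],[0.119,-0.039,-0.082],[0.119,-0.039,-0.082],[0.119,-0.039,-0.082]],"spin":[4,8,10,10,10,10,10,10,10]}' 30
python3 - <<'E'
from h import *
go(.5555,.2715,.026,-73)
E
```

```text
time_s: 32.1
ee_pos: [0.5568, 0.2727, 0.0732]
eef_rot: [-3.04, 1.568, 0.397]
force: [0.2, -0.3, 0.2]
grip_width: 0.0378
t 32.1 pos [0.5568 0.2727 0.0732] slide [0.0472 0.0008 0.0017] spin -0.1 cur -73.1 q6 95.8 tilt 0.13 F [ 0.2 -0.3  0.2] w 0.0378
```

```bash
python3 -m creep '{"hand":[0.2,0.2,0.2,0.2,1,1,1,1,1,1,1,1],"slide":[[0.02,0.001,0.0015],[0.038,0.001,0.0015],[0.045,0.001,0.0015],[0.045,0.001,0.0015],[0.045,0.001,0.0015],[0.045,0.001,0.0015],[0.045,0.001,0.0015],[0.045,0.001,0.0015],[0.045,0.001,0.0015],[0.045,0.001,0.0015],[0.045,0.001,0.0015],[0.045,0.001,0.0015]],"spin":[0,0,0,0,0,0,0,0,0,0,0,0]}' 40
python3 - <<'E'
from h import *
go(.5555,.2715,.12,-73)
E
```

```text
time_s: 33.1
ee_pos: [0.5554, 0.2717, 0.0275]
eef_rot: [-3.093, 1.569, 0.345]
force: [-1.5, -0.5, 6.4]
grip_width: 0.0156
t 33.1 pos [0.5554 0.2717 0.0275] slide [-0.0925  0.0002 -0.0002] spin -0.0 cur -73.0 q6 95.7 tilt 0.08 F [-1.5 -0.5  6.4] w 0.0156
```

```bash
python3 -m creep '{"hand":[1,1,1,1,1,1,1,1],"slide":[[-0.02,0,0],[-0.04,0,0],[-0.06,0,0],[-0.08,0,0],[-0.1,0,0],[-0.12,0,0],[-0.12,0,0],[-0.12,0,0]],"spin":[0,0,0,0,0,0,0,0]}' 45
python3 - <<'E'
from h import *
go(.588,-.1486,.15,-86.4)
snap('wrist','w14')
E
```

```text
time_s: 33.77
ee_pos: [0.5551, 0.2716, 0.1466]
eef_rot: [-3.033, 1.57, 0.405]
force: [-0.9, 0.5, -3.7]
grip_width: 0.0156
t 33.77 pos [0.5551 0.2716 0.1466] slide [-0.0036  0.4115  0.0913] spin 13.4 cur -73.0 q6 95.7 tilt 0.07 F [-0.9  0.5 -3.7] w 0.0156
```

View pics/w14.png

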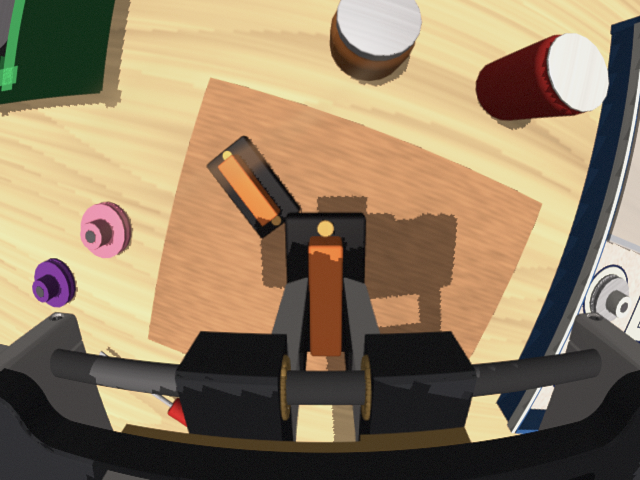

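```bash
python3 - <<'E'
from h import *
W=ctrl.calibration('wrist');o=ctrl.get_obs()
p=pl(W,(325.5,214),.1336,True);q=pl(W,(326,239),.1536,True);print(np.linalg.norm(p-o['ee_pos'][:2]),np.linalg.norm(q-o['ee_pos'][:2]))
E
python3 -m creep '{"hand":[1,1,1,1,1,1,1,1,1,1,1,1],"slide":[[0,0.03,0.007],[0,0.06,0.014],[0,0.095,0.02],[0,0.13,0.028],[0,0.165,0.035],[0,0.2,0.044],[0,0.235,0.052],[0,0.27,0.06],[0,0.305,0.067],[0,0.34,0.075],[-0.003,0.375,0.083],[-0.003,0.4115,0.0913]],"spin":[1,2,3,4,5,6,7,8,9,10,12,13.4]}' 45
python3 -m creep '{"hand":[1,1,1,1],"slide":[[0,0,0],[0,0,0],[0,0,0],[0,0,0]],"spin":[0,0,0,0]}' 45
python3 - <<'E'
from h import *
go(.588,-.1486,.035,-86.4)
snap('wrist','w15')
E
```

```text
0.04138482398272534 0.03360965069548306
time_s: 34.82
ee_pos: [0.5871, -0.1502, 0.1479]
eef_rot: [-0.402, 1.569, 2.8]
force: [0.6, -0.0, -1.1]
grip_width: 0.0152
time_s: 35.15
ee_pos: [0.5875, -0.1476, 0.1485]
eef_rot: [-0.446, 1.569, 2.759]
force: [-0.3, 0.3, -2.0]
grip_width: 0.0156
t 35.15 pos [ 0.5875 -0.1476  0.1485] slide [ 0.1135  0.0011 -0.0006] spin 0.1 cur -86.3 q6 68.8 tilt 0.09 F [-0.3  0.3 -2. ] w 0.0156
```

View pics/w15.png

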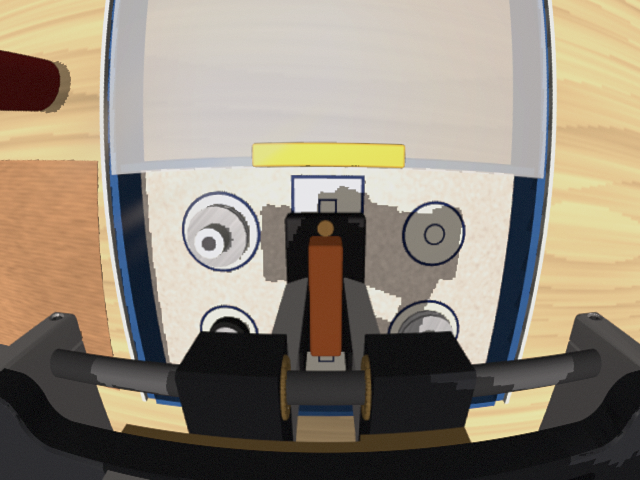

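```bash
python3 -m creep '{"hand":[1,1,1,1,1,1,1,1,1],"slide":[[0.025,0.001,0],[0.05,0.001,0],[0.075,0.001,0],[0.095,0.001,0],[0.106,0.001,0],[0.11,0.001,0],[0.112,0.001,0],[0.1125,0.001,0],[0.1125,0.001,0]],"spin":[0,0,0,0,0,0,0,0,0]}' 45
python3 - <<'E'
from h import *
go(.5875,-.1486,.0350,-86.4)
E
```

```text
time_s: 35.95
ee_pos: [0.5885, -0.1497, 0.0381]
eef_rot: [2.781, 1.569, -0.298]
force: [0.2, 0.1, -2.3]
grip_width: 0.016
t 35.95 pos [ 0.5885 -0.1497  0.0381] slide [ 0.0031 -0.0012  0.0009] spin -0.0 cur -86.4 q6 68.7 tilt 0.1 F [ 0.2  0.1 -2.3] w 0.016
```

```bash
python3 -m creep '{"hand":[1,1,1,1,1,0.2,0.2,0.2,0.2],"slide":[[0.001,-0.001,0.001],[0.002,-0.001,0.001],[0.003,-0.001,0.001],[0.0035,-0.001,0.001],[0.0035,-0.001,0.001],[0.0035,-0.001,0.001],[0.0035,-0.001,0.001],[0.0035,-0.001,0.001],[0.0035,-0.001,0.001]],"spin":[0,0,0,0,0,0,0,0,0]}' 30
python3 -m creep '{"hand":[0.2,0.2,0.2,0.2,0.2,0.2],"slide":[[-0.02,0,0],[-0.04,0,0],[-0.07,0,0],[-0.1,0,0],[-0.12,0,0],[-0.12,0,0]],"spin":[0,0,0,0,0,0]}' 30
python3 - <<'E'
from h import *
snap('wrist','w16'); go(.54,.27,.18,-37)
E
```

```text
time_s: 36.7
ee_pos: [0.5869, -0.1488, 0.0335]
eef_rot: [2.686, 1.571, -0.393]
force: [-0.2, -0.8, -0.1]
grip_width: 0.0367
time_s: 37.2
ee_pos: [0.5884, -0.1493, 0.1582]
eef_rot: [2.773, 1.564, -0.306]
force: [0.7, 0.3, -0.5]
grip_width: 0.0377
t 37.25 pos [ 0.5876 -0.149   0.1555] slide [-0.0251 -0.4212  0.0213] spin -49.4 cur -86.4 q6 68.7 tilt 0.22 F [ 1.3  0.4 -0.7] w 0.0375
```

View pics/w16.png

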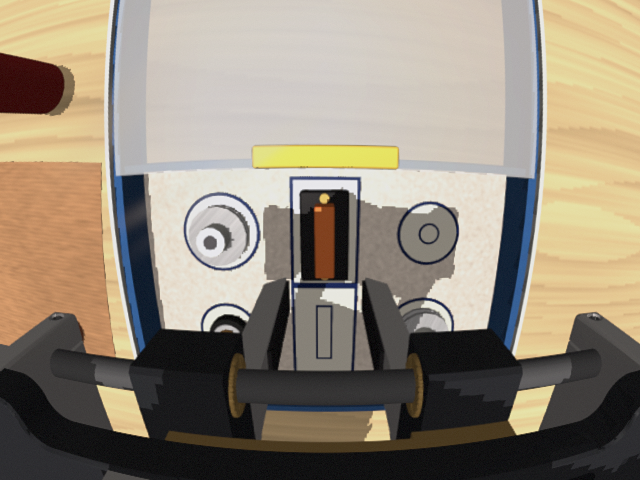

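Run:
```python
from h import *
W=ctrl.calibration('wrist')
P=lambda u,v,z:pl(W,(u,v),z,True)
print('block top ends',P(325,190.5,.022),P(325,280,.022),'mark ends inside',P(325,179.5,.008),P(325,282.5,.008))
print('sides',P(301,235,.022),P(348,235,.022),P(293,235,.008),P(357,235,.008))
im=cv2.imread('pics/w16.png');cv2.imwrite('pics/w16c.png',cv2.resize(im[165:305,265:385],(514,600),interpolation=cv2.INTER_CUBIC))
```

```text
block top ends [ 0.62613805 -0.14602837] [ 0.54786813 -0.15097825] mark ends inside [ 0.63401458 -0.14553889] [ 0.54015896 -0.15147493]
sides [ 0.58710604 -0.12812056] [ 0.58961216 -0.16786729] [ 0.58321013 -0.12030899] [ 0.58678431 -0.17697571]
```

View pics/w16c.png

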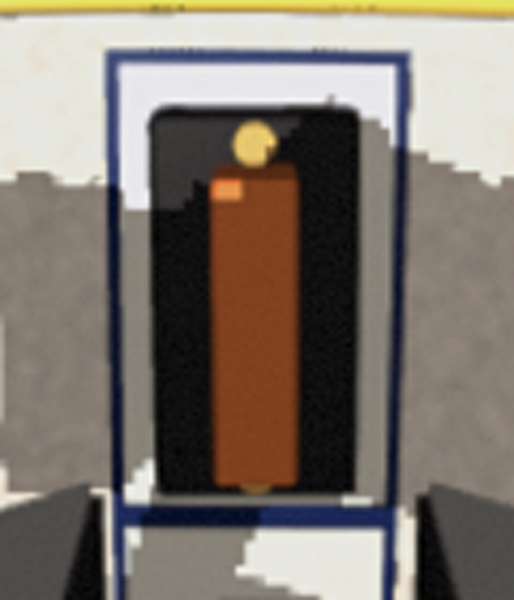

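```bash
python3 -m creep '{"hand":[0.2,0.2,0.2,0.2,0.2,0.2,0.2,0.2,0.2,0.2,0.2,0.2],"slide":[[-0.01,-0.03,0],[-0.02,-0.06,0],[-0.03,-0.09,0.005],[-0.03,-0.12,0.01],[-0.03,-0.15,0.015],[-0.03,-0.185,0.02],[-0.03,-0.22,0.025],[-0.03,-0.255,0.03],[-0.03,-0.29,0.033],[-0.03,-0.325,0.036],[-0.03,-0.36,0.04],[-0.03,-0.4,0.04]],"spin":[-4,-8,-12,-16,-20,-24,-28,-32,-37,-42,-46,-49.4]}' 30
python3 -m creep '{"hand":[0.2,0.2,0.2],"slide":[[0,0,0],[0,0,0],[0,0,0]],"spin":[0,0,0]}' 30
python3 - <<'E'
from h import *
snap('wrist','w17'); W=ctrl.calibration('wrist')
im=cv2.imread('pics/w17.png');hs=cv2.cvtColor(im,cv2.COLOR_BGR2HSV)
P=lambda u,z:pl(W,u,z,True)
m=cv2.inRange(hs,(8,150,190),(17,255,255));c=max(cv2.findContours(m[:280],0,1)[0],key=cv2.contourArea)
r=cv2.minAreaRect(c);b=cv2.boxPoints(r);w=np.array([P(p,.034) for p in b]);L=[w[1]-w[0],w[2]-w[1]];l=max(L,key=np.linalg.norm)
print(r,'ctr',P(r[0],.034).round(4),'ang',np.degrees(np.arctan2(l[1],l[0])),[np.linalg.norm(q).round(4) for q in L])
go(.576,.341,.07,-37)
E
```

```text
time_s: 38.25
ee_pos: [0.5208, 0.249, 0.1821]
eef_rot: [-0.484, 1.569, -2.698]
force: [1.4, 0.3, 0.7]
grip_width: 0.0374
time_s: 38.5
ee_pos: [0.5216, 0.2475, 0.1823]
eef_rot: [-0.446, 1.569, -2.663]
force: [0.6, -0.0, -0.2]
grip_width: 0.0379
((310.5, 106.5), (67.0, 17.0), 90.0) ctr [0.5772 0.3425] ang -127.06673982436361 [np.float64(0.0144), np.float64(0.0585)]
t 38.55 pos [0.5219 0.247  0.1826] slide [ 0.1125 -0.0134 -0.1078] spin -0.1 cur -37.1 q6 58.8 tilt 0.08 F [-0.8 -0.7  0.6] w 0.0373
```

View pics/w17.png

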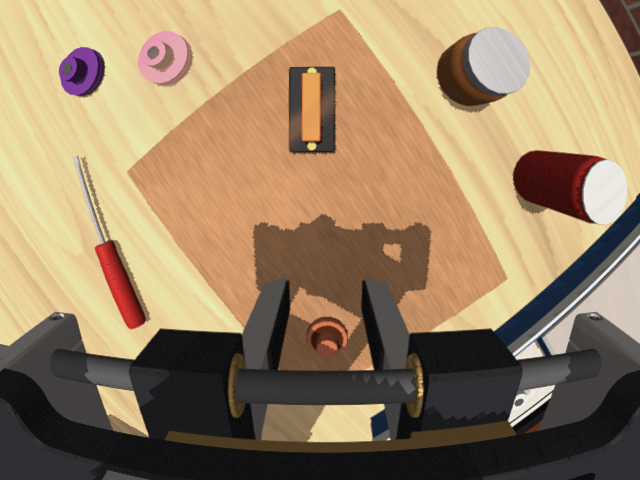

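```bash
python3 -m creep '{"hand":[0.2,0.2,0.2,0.2,0.2,0.2,0.2,0.2,0.2],"slide":[[0.01,-0.004,-0.03],[0.02,-0.008,-0.06],[0.04,-0.0135,-0.09],[0.07,-0.0135,-0.1088],[0.1,-0.0135,-0.1088],[0.112,-0.0135,-0.1088],[0.112,-0.0135,-0.1088],[0.112,-0.0135,-0.1088],[0.112,-0.0135,-0.1088]],"spin":[0,0,0,0,0,0,0,0,0]}' 30
python3 - <<'E'
from h import *
go(.5768,.3417,.027,-37)
E
```

```text
time_s: 39.3
ee_pos: [0.5776, 0.3425, 0.0739]
eef_rot: [2.688, 1.568, 0.47]
force: [0.5, -0.1, -0.0]
grip_width: 0.0376
t 39.3 pos [0.5776 0.3425 0.0739] slide [ 0.0469 -0.0002  0.0013] spin -0.1 cur -37.1 q6 64.6 tilt 0.17 F [ 0.5 -0.1 -0. ] w 0.0376
```

```bash
python3 -m creep '{"hand":[0.2,0.2,0.2,0.2,1,1,1,1,1,1,1,1],"slide":[[0.02,0,0.0015],[0.038,0,0.0015],[0.045,0,0.0015],[0.045,0,0.0015],[0.045,0,0.0015],[0.045,0,0.0015],[0.045,0,0.0015],[0.045,0,0.0015],[0.045,0,0.0015],[0.045,0,0.0015],[0.045,0,0.0015],[0.045,0,0.0015]],"spin":[0,0,0,0,0,0,0,0,0,0,0,0]}' 40
python3 -m creep '{"hand":[1,1,1,1,1,1,1,1],"slide":[[-0.02,0,0],[-0.04,0,0],[-0.06,0,0],[-0.08,0,0],[-0.1,0,0],[-0.12,0,0],[-0.12,0,0],[-0.12,0,0]],"spin":[0,0,0,0,0,0,0,0]}' 45
python3 - <<'E'
from h import *
snap('wrist','w18')
go(.4882,-.1547,.15,-86.4)
E
```

```text
time_s: 40.3
ee_pos: [0.5763, 0.342, 0.0277]
eef_rot: [2.646, 1.569, 0.429]
force: [-0.8, -1.9, 6.2]
grip_width: 0.0155
time_s: 40.97
ee_pos: [0.5758, 0.3419, 0.1466]
eef_rot: [2.717, 1.57, 0.5]
force: [-0.0, 0.1, -2.8]
grip_width: 0.0157
t 41.02 pos [0.5754 0.3416 0.1452] slide [-0.0044  0.2292  0.4487] spin 49.4 cur -37.0 q6 64.6 tilt 0.07 F [ 0.1 -0.8 -2.5] w 0.0156
```

View pics/w18.png

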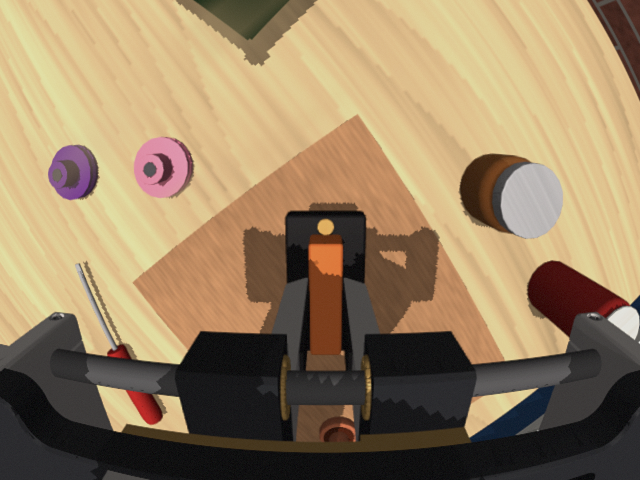

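```bash
python3 -m creep '{"hand":[1,1,1,1,1,1,1,1,1,1,1,1],"slide":[[-0.004,0.015,0.03],[-0.004,0.03,0.06],[-0.004,0.045,0.09],[-0.004,0.06,0.12],[-0.004,0.075,0.15],[-0.004,0.092,0.182],[-0.004,0.11,0.215],[-0.004,0.125,0.247],[-0.004,0.142,0.28],[-0.004,0.159,0.312],[-0.004,0.175,0.345],[-0.004,0.192,0.376]],"spin":[4,8,12,16,20,24,28,32,36,40,44,49.4]}' 45
python3 - <<'E'
from h import *
go(.4865,-.1547,.15,-86.4)
E
```

```text
time_s: 42.02
ee_pos: [0.5011, -0.0756, 0.1488]
eef_rot: [-0.276, 1.568, 2.925]
force: [0.6, 0.2, -2.0]
grip_width: 0.0155
t 42.02 pos [ 0.5011 -0.0756  0.1488] slide [-0.0012  0.0781  0.0193] spin -0.2 cur -86.6 q6 73.9 tilt 0.15 F [ 0.6  0.2 -2. ] w 0.0155
```

```bash
python3 -m creep '{"hand":[1,1,1,1,1,1,1,1],"slide":[[0,0.02,0.005],[0,0.04,0.01],[0,0.06,0.015],[0,0.0775,0.019],[0,0.0775,0.019],[0,0.0775,0.019],[0,0.0775,0.019],[0,0.0775,0.019]],"spin":[0,0,0,0,0,0,0,0]}' 45
python3 - <<'E'
from h import *
go(.4865,-.1547,.035,-86.4)
snap('wrist','w19')
E
```

```text
time_s: 42.68
ee_pos: [0.4885, -0.1517, 0.1499]
eef_rot: [-0.562, 1.57, 2.643]
force: [-0.3, -1.1, -2.2]
grip_width: 0.0155
t 42.68 pos [ 0.4885 -0.1517  0.1499] slide [0.1149 0.0029 0.002 ] spin 0.0 cur -86.4 q6 65.0 tilt 0.06 F [-0.3 -1.1 -2.2] w 0.0155
```

View pics/w19.png

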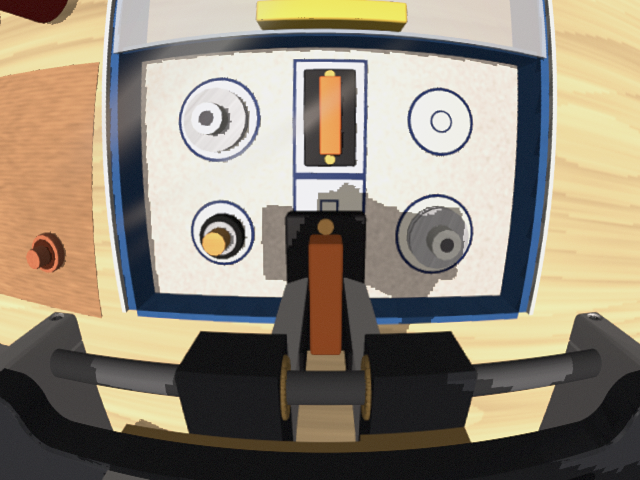

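```bash
python3 -m creep '{"hand":[1,1,1,1,1,1,1,1,1],"slide":[[0.025,0.0025,0.002],[0.05,0.0025,0.002],[0.075,0.0025,0.002],[0.095,0.0025,0.002],[0.106,0.0025,0.002],[0.11,0.0025,0.002],[0.112,0.0025,0.002],[0.113,0.0025,0.002],[0.113,0.0025,0.002]],"spin":[0,0,0,0,0,0,0,0,0]}' 45
python3 - <<'E'
from h import *
go(.4865,-.1547,.0350,-86.4)
E
```

```text
time_s: 43.48
ee_pos: [0.4872, -0.1553, 0.0383]
eef_rot: [2.708, 1.569, -0.371]
force: [-1.0, 1.2, -2.6]
grip_width: 0.0155
t 43.48 pos [ 0.4872 -0.1553  0.0383] slide [ 0.0033 -0.0007  0.0007] spin -0.0 cur -86.4 q6 64.6 tilt 0.09 F [-1.   1.2 -2.6] w 0.0155
```

```bash
python3 -m creep '{"hand":[1,1,1,1,1,0.2,0.2,0.2,0.2],"slide":[[0.001,-0.0005,0.0005],[0.002,-0.0005,0.0005],[0.003,-0.0005,0.0005],[0.0035,-0.0005,0.0005],[0.0035,-0.0005,0.0005],[0.0035,-0.0005,0.0005],[0.0035,-0.0005,0.0005],[0.0035,-0.0005,0.0005],[0.0035,-0.0005,0.0005]],"spin":[0,0,0,0,0,0,0,0,0]}' 30
python3 -m creep '{"hand":[0.2,0.2,0.2,0.2,0.2,0.2,0.2,0.2,0.2,0.2],"slide":[[-0.02,0,0],[-0.04,0,0],[-0.07,0,0],[-0.1,0,0],[-0.14,0,0.03],[-0.18,0,0.06],[-0.2,0,0.07],[-0.2,0,0.07],[-0.2,0,0.07],[-0.2,0,0.07]],"spin":[0,0,0,0,0,0,0,0,0,0]}' 30
python3 - <<'E'
from h import *
snap('wrist','w20'); snap('scene','s20'); go(.658,-.1413,.16,3.6)
E
```

```text
time_s: 44.23
ee_pos: [0.4863, -0.1548, 0.034]
eef_rot: [2.665, 1.571, -0.414]
force: [-0.6, -0.3, 0.6]
grip_width: 0.0367
time_s: 45.07
ee_pos: [0.4163, -0.1591, 0.2334]
eef_rot: [-0.61, 1.57, 2.594]
force: [0.5, 0.6, 0.4]
grip_width: 0.0376
t 45.17 pos [ 0.4163 -0.1589  0.2326] slide [ 0.0721 -0.0023 -0.2425] spin 90.0 cur -86.4 q6 60.8 tilt 0.14 F [-0.5  0.5 -0.3] w 0.0376
```

View pics/w20.png

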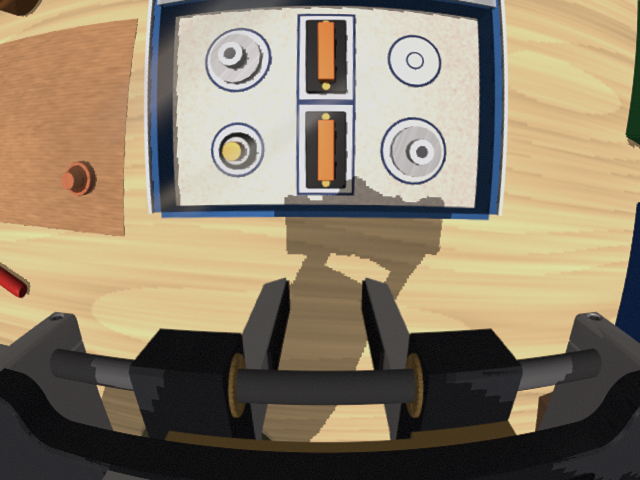

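View pics/s20.png

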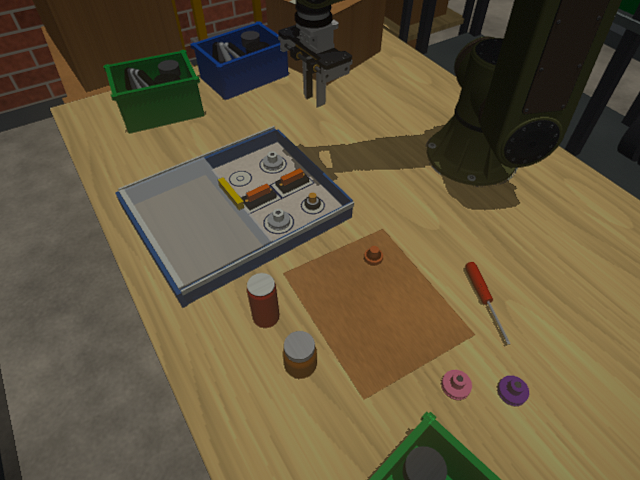

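Run:
```python
import cv2
im=cv2.imread('pics/w20.png');cv2.imwrite('pics/w20c.png',cv2.resize(im[0:220,170:500],(800,533),interpolation=cv2.INTER_CUBIC))
```

```text
(no output)
```

View pics/w20c.png

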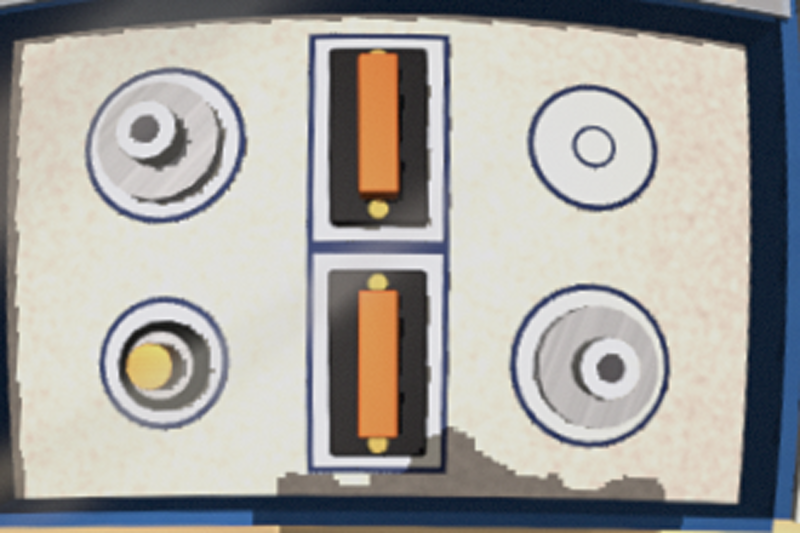

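Run:
```python
from h import *
W=ctrl.calibration('wrist')
P=lambda u,v,z:pl(W,(170+u/2.424,v/2.423),z,True)
for k,a,z,m,w in [('pF',(146,128),.042,(165,145),(.5822,-.0538)),('mN',(151,367),.042,(164,363),(.4824,-.0599)),('pN',(611,368),.042,(590,366),(.494,-.2495))]:
    print(k,P(*a,z).round(4),'mark here',P(*m,.008).round(4),'d',((P(*a,z)-P(*m,.008))*1000).round(1))
print('cN',P(378,269,.022),P(378,456,.022),'mark',P(378,254,.008),P(378,468,.008))
print('cN sides',P(328,363,.022),P(427,363,.022),'mark',P(315,363,.008),P(442,363,.008))
go(.658,-.1413,.16,3.6)
```

```text
pF [ 0.5812 -0.054 ] mark here [ 0.5813 -0.0541] d [-0.1  0.1]
mN [ 0.4812 -0.0622] mark here [ 0.4821 -0.0596] d [-0.9 -2.7]
pN [ 0.4928 -0.2489] mark here [ 0.4927 -0.2481] d [ 0.1 -0.8]
cN [ 0.52634624 -0.15178548] [ 0.44682655 -0.15686256] mark [ 0.53424743 -0.15128955] [ 0.43981199 -0.15731877]
cN sides [ 0.48519072 -0.13335483] [ 0.48784378 -0.17487641] mark [ 0.48463123 -0.12693611] [ 0.48817184 -0.18218604]
t 45.17 pos [ 0.4163 -0.1589  0.2326] slide [ 0.0721 -0.0023 -0.2425] spin 90.0 cur -86.4 q6 60.8 tilt 0.14 F [-0.5  0.5 -0.3] w 0.0376
```

```bash
python3 -m creep '{"hand":[-0.5,-0.5,-0.5,-0.5,-0.5,-0.5,-0.5,-0.5,-0.5,-0.5,-0.5,-0.5],"slide":[[0,0,-0.01],[0,0,-0.03],[0,0,-0.05],[0,0,-0.07],[0,0,-0.09],[0,0,-0.11],[0,0,-0.13],[0,0,-0.15],[0.02,0,-0.17],[0.04,0,-0.19],[0.05,0,-0.21],[0.07,-0.002,-0.2425]],"spin":[-7,-14,-21,-28,-35,-42,-49,-56,-63,-70,-77,-84]}' 25
python3 -m creep '{"hand":[-0.5,-0.5,-0.5,-0.5],"slide":[[0,0,0],[0,0,0],[0,0,0],[0,0,0]],"spin":[-6,-6,-6,-6]}' 25
python3 - <<'E'
from h import *
snap('wrist','w21'); go(.6575,-.1413,.0695,3.6)
E
```

```text
time_s: 46.17
ee_pos: [0.6587, -0.142, 0.1627]
eef_rot: [-1.614, 1.57, 3.062]
force: [-0.3, -0.1, 0.6]
grip_width: 0.0701
time_s: 46.5
ee_pos: [0.6581, -0.142, 0.1644]
eef_rot: [1.208, 1.57, -0.304]
force: [0.8, 0.6, 0.3]
grip_width: 0.0703
t 46.55 pos [ 0.6581 -0.1421  0.1649] slide [ 0.0954 -0.0006 -0.0009] spin -0.2 cur 3.4 q6 -18.7 tilt 0.07 F [ 0.3 -0.4  0. ] w 0.0704
```

View pics/w21.png

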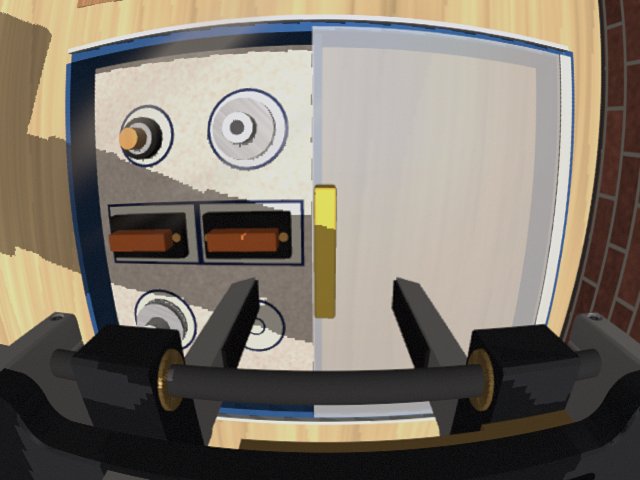

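```bash
python3 -m creep '{"hand":[-0.5,-0.5,-0.5,-0.5,-0.5,-0.5,1,1,1,1,1,1],"slide":[[0.02,-0.0006,0],[0.05,-0.0006,0],[0.075,-0.0006,0],[0.092,-0.0006,0],[0.0955,-0.0006,0],[0.0955,-0.0006,0],[0.0955,-0.0006,0],[0.0955,-0.0006,0],[0.0955,-0.0006,0],[0.0955,-0.0006,0],[0.0955,-0.0006,0],[0.0955,-0.0006,0]],"spin":[0,0,0,0,0,0,0,0,0,0,0,0]}' 25
python3 -m creep '{"hand":[1,1,1,1,1],"slide":[[0,0,0],[0,0,0],[0,0,0],[0,0,0],[0,0,0]],"spin":[0,0,0,0,0]}' 40
python3 - <<'E'
from h import *
go(.6575,-.1413,.0695,3.5)
E
```

```text
time_s: 47.55
ee_pos: [0.6577, -0.142, 0.0688]
eef_rot: [1.238, 1.57, -0.27]
force: [-0.3, 0.6, -0.0]
grip_width: 0.034
time_s: 47.97
ee_pos: [0.6576, -0.142, 0.0684]
eef_rot: [-2.543, 1.571, 2.232]
force: [-0.1, 0.1, 0.9]
grip_width: 0.0159
t 47.97 pos [ 0.6576 -0.142   0.0684] slide [-0.0011 -0.     -0.0007] spin 0.1 cur 3.6 q6 -18.9 tilt 0.0 F [-0.1  0.1  0.9] w 0.0159
```

```bash
python3 -m creep '{"hand":[1,1,1,1,1,1,1,1,1,1,1,1],"slide":[[0,-0.015,0],[0,-0.03,0],[0,-0.045,0],[0,-0.06,0],[0,-0.075,0],[0,-0.09,0],[0,-0.105,0],[0,-0.12,0],[0,-0.135,0],[0,-0.15,0],[0,-0.165,0],[0,-0.18,0]],"spin":[0,0,0,0,0,0,0,0,0,0,0,0]}' 40
python3 - <<'E'
from h import *
go(.438,-.155,.0695,3.5)
E
```

```text
time_s: 48.97
ee_pos: [0.4775, -0.1522, 0.0684]
eef_rot: [2.769, 1.569, 1.261]
force: [3.3, 9.4, -0.9]
grip_width: 0.016
t 48.97 pos [ 0.4775 -0.1522  0.0684] slide [-0.0011 -0.0396  0.0004] spin 0.1 cur 3.6 q6 -25.6 tilt 0.11 F [ 3.3  9.4 -0.9] w 0.016
```

```bash
python3 -m creep '{"hand":[1,1,1,1,1,1,1,1,1],"slide":[[0,-0.005,-0.0005],[0,-0.01,-0.001],[0,-0.015,-0.001],[0,-0.02,-0.001],[0,-0.025,-0.001],[0,-0.03,-0.001],[0,-0.033,-0.001],[0,-0.036,-0.001],[0,-0.038,-0.001]],"spin":[0,0,0,0,0,0,0,0,0]}' 40
python3 - <<'E'
from h import *
go(.438,-.155,.0695,3.5)
E
```

```text
time_s: 49.72
ee_pos: [0.4398, -0.1542, 0.0684]
eef_rot: [-3.032, 1.57, 1.743]
force: [2.1, 6.3, -3.4]
grip_width: 0.0156
t 49.72 pos [ 0.4398 -0.1542  0.0684] slide [-0.0011 -0.0018  0.0007] spin 0.1 cur 3.6 q6 -27.5 tilt 0.05 F [ 2.1  6.3 -3.4] w 0.0156
```

```bash
python3 -m creep '{"hand":[1,1,1,1,1,1],"slide":[[0,-0.002,0],[0,-0.004,0],[0,-0.006,0],[0,-0.007,0],[0,-0.007,0],[0,-0.007,0]],"spin":[0,0,0,0,0,0]}' 40
python3 - <<'E'
from h import *
go(.438,-.155,.0695,3.5)
E
```

```text
time_s: 50.22
ee_pos: [0.4377, -0.1544, 0.0685]
eef_rot: [1.51, 1.559, 0.001]
force: [46.3, 11.4, -35.2]
grip_width: 0.0154
t 50.22 pos [ 0.4377 -0.1544  0.0685] slide [-0.001   0.0003  0.0006] spin 0.1 cur 3.6 q6 -27.9 tilt 0.65 F [ 46.3  11.4 -35.2] w 0.0154
```

```bash
python3 -m creep '{"hand":[1,1,1,-0.3,-0.3,-0.3,-0.3,-0.3,-0.3],"slide":[[0,0.002,0],[0,0.004,0],[0,0.004,0],[0,0.004,0],[0,0.004,0],[0,0.004,0],[0,0.004,0],[0,0.004,0],[0,0.004,0]],"spin":[0,0,0,0,0,0,0,0,0]}' 40
python3 -m creep '{"hand":[-0.3,-0.3,-0.3,-0.3,-0.3,-0.3,-0.3,-0.3,-0.3,-0.3],"slide":[[-0.02,0,0],[-0.05,0,0],[-0.08,0,0],[-0.11,0,0.03],[-0.15,0,0.06],[-0.18,0,0.09],[-0.18,0,0.12],[-0.18,0,0.15],[-0.18,0,0.15],[-0.18,0,0.15]],"spin":[0,0,0,0,0,0,0,0,0,0]}' 30
python3 -m creep '{"hand":[-0.3,-0.3,-0.3],"slide":[[0,0,0],[0,0,0],[0,0,0]],"spin":[0,0,0]}' 30
python3 - <<'E'
from h import *
snap('wrist','w22'); snap('scene','s22'); go(.438,-.155,.0695,3.5)
E
```

```text
time_s: 50.97
ee_pos: [0.4369, -0.155, 0.0685]
eef_rot: [0.186, 1.571, -1.323]
force: [0.5, -0.1, -0.5]
grip_width: 0.0523
time_s: 51.8
ee_pos: [0.4459, -0.3054, 0.2479]
eef_rot: [-2.278, 1.57, 2.495]
force: [0.5, 0.0, 0.1]
grip_width: 0.0612
time_s: 52.05
ee_pos: [0.4465, -0.3037, 0.2486]
eef_rot: [1.567, 1.571, 0.06]
force: [0.2, -0.1, -0.8]
grip_width: 0.0614
t 52.15 pos [ 0.4465 -0.3038  0.2486] slide [ 0.1791  0.0009 -0.1491] spin 0.1 cur 3.6 q6 -41.8 tilt 0.01 F [-0.8  0.2  0.5] w 0.0608
```

View pics/w22.png

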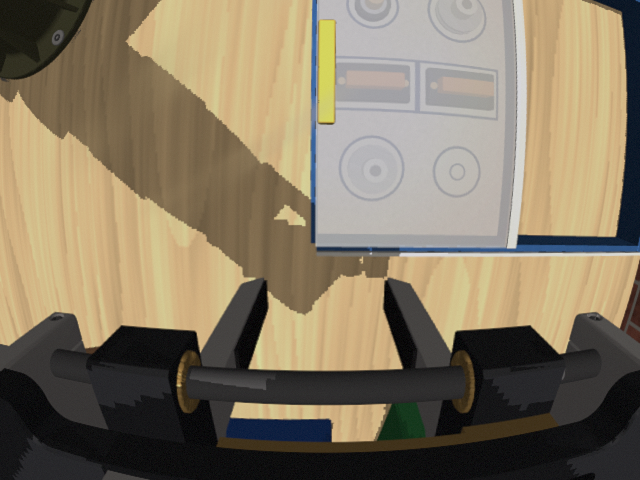

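View pics/s22.png

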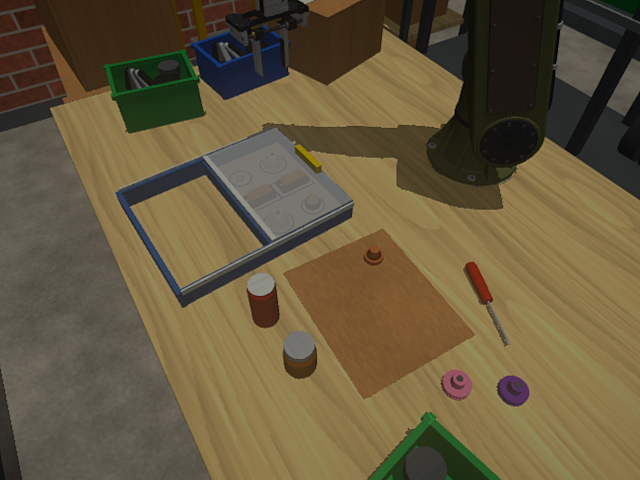

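Run:
```python
from h import *
W=ctrl.calibration('wrist'); print('bar',pl(W,(327.3,72),.08,True))
im=cv2.imread('pics/w22.png');a=cv2.imread('pics/s22.png')
x=cv2.resize(im[0:250,300:520],(440,500),interpolation=cv2.INTER_CUBIC);y=cv2.resize(a[120:250,195:360],(360,284),interpolation=cv2.INTER_CUBIC)
o=np.zeros((500,800,3),np.uint8);o[:,:440]=x;o[:284,440:]=y;cv2.imwrite('pics/f.png',o)
```

```text
bar [ 0.43854747 -0.15950755]
```

View pics/f.png

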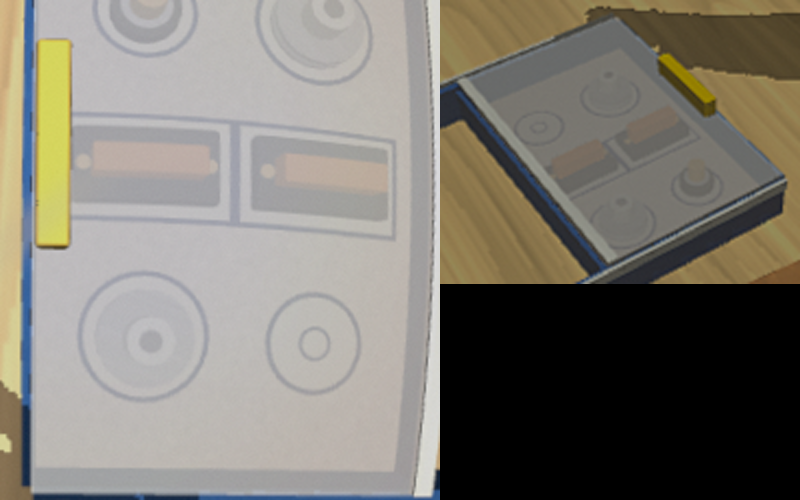

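Through the shut cover all five parts show inside their outlines, and the bar is at the shut position (x ≈ 0.438). Handing in.

Run:
```python
from station import ctrl
print(ctrl.hand_in())
```

```text
the job is handed in; nothing more can be done
None
```

The kit is made up and handed in at about 52 s of the 210 s allowed; no verdict is given.

- **Opening:** I slid the cover back until the wrist force rose to about 66 N along the slide at its far stop. I then took the rusty bush out and stood it on the cardboard sheet.
- **Parts:** Five of the six possible parts were there: two coils, two pulleys and one mount. Each now stands in an outline of its own kind; one mount outline stays empty. One coil had been knocked aside during the run, so I found it again in the camera view before gripping it.
- **Closing:** I slid the cover shut and felt its stop at about 46 N. The gripper travelled 0.220 m from stop to stop, which matches the full stroke, and I then released the bar and drew clear.

**Last checks:**
- **Before closing:** the mount was within 3 mm of its outline's centre and the pulleys within 1 mm. The coils had 6 to 9 mm of room on every side. The outlines allow about 7 mm either way.
- **After closing:** the pictures showed all five parts still in their outlines and the bar at its shut position (x = 0.4385 m by camera, 0.4377 m by the arm at the stop).
- **Everything else:** the spray can, jar, screwdriver and the pink and purple look-alikes looked unmoved.

No check failed. The camera and arm readings disagreed by up to about 2 mm along the slide, within the stated calibration.

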